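# Check case hinges and put the stiff ones out on the tilting bin

### The arm

A 6-joint arm with a two-finger parallel gripper is mounted at the origin on the work surface. World frame = base frame: x ahead of the robot, y to its left, z up, the work surface at z = 0. Lengths are in m, angles in rad, forces in N, time in s.
With the tool pointing down it reaches from about 0.425 to 1.125 m from the base axis. Payload 14.9 kg.
Tool frame: the origin (TCP) lies midway between the tips of the shut fingers; the grasp point (between the pads) lies tcp_to_grasp behind it (tcp_to_grasp is the distance from the TCP to the grasp point, in m); z points along the fingers, y is the direction in which the jaws open and shut (so a half turn about z gives the same grasp; the last joint's range is limited). The gripper opens to 91 mm and grips with 3 to 60 N. Pads are 32 mm wide; open, the fingers measure 118 mm over their backs; the gripper's body (76 mm by 178 mm) begins 60 mm behind the grasp point.
Start: joints at [-1.261, 0.379, 1.734, -0, 1.028, -0.033], TCP at [0.235, -0.659, 0.214] pointing down, gripper open.
Joint ranges: [-2.77, 2.77], [-0.74, 2.19], [0, 2.66], [-1.06, 4.2], [0.31, 2.87], [-3.08, 3.08]. Speed limits (rad/s): [1.89, 1.89, 2.39, 3.14, 3.14, 3.14].

### API

Orientations are given as a 3x3 rotation matrix whose columns are the frame's x, y, z axes.
In Python, from station import * gives the robot as it stands. The module is installed in compiled form; this text tells all that it offers. Calls block until the motion is done:
- move_to(position, orientation): joint-space move of the TCP to a pose.
- movel(position, frame=None, feed=0.15, stop_force=None): straight line of the TCP; frame=None keeps the orientation; feed is the mean speed in m/s. With stop_force (N) it stops when the force on the tool has changed by that much, and returns True; else False.
- goto_joints(angles): joint-space move.
- set_gripper(opening, strength=None): opening from 0.0 (shut) to 1.0 (fully open); strength is the grip in N (None keeps the last); returns when the fingers have stopped.
- wait(seconds).
- ik(position, orientation): joint angles nearest the present ones, or None.
- get_state(): the state.
- snapshot(name): name is "side" or "top" or "wrist"; returns the picture (384x512x3 uint8, red, green, blue); there is no depth.
- camera_info(name): a dict with "fx", "fy", "cx", "cy" (pixels), "rvec" (rotation vector, rad) and "tvec" (3), from world to camera coordinates, as OpenCV has them. Camera axes: x right, y down, z forward; pixel columns grow to the right and rows downward; lengths in m; the calibration is good to about 2 mm. The wrist camera is an equidistant fisheye: a pixel r from the principal point sees the ray r / f radians off the axis. A picture is of the moment at which its call begins: read the wrist's pose just before it. camera_info takes no time and is no camera call; for the wrist camera it gives the pose at the moment of the call.
A pose or a line that the arm cannot do raises MotionError and nothing moves.
- finish_job(): hands the job in, once; it reports no verdict.
Trained networks look in the newest picture that a camera, given by its name, has taken for a name from the list of things; names that differ only in an ending like _2 or _b are one class to them, and where a whole thing is asked for, a point or a joint stands for the part that bears it (a point fixed in the world has none). Each returns a list of dicts, best first, with "conf" (0 to 1); they miss things now and then, are a little off and sometimes report something else, mostly with a low value. They report only what shows in the picture. A call takes as long as a camera call. They do not tell look-alikes from the thing itself.
- find_in(camera, label): "extent" ([left, top, width, height] in pixels, round what is visible of it).
- mark_of(camera, label): "position" ([column, row] in pixels: a listed point, or the origin of a listed thing).
The state is a dict: "t": time; "joint_pos": joint angles; "qd": joint speeds; "joint_torque": joint torques, N m; "ee_pos": TCP position; "orientation": TCP orientation; "contact_force": force on the tool from outside, world axes, zero at the start; "moment": the same for the moment, N m; "gripper_width": opening from 0.0 (shut) to 1.0 (fully open).
Only numpy, scipy, OpenCV 4.12 (cv2) and the standard library are available. Lean on these libraries where they do the work, as an engineer would, in place of code of your own. Each camera call takes 0.05 s, during which the arm holds its last target.

### The job

Try the lid of every small hinged case on the shelf: leave each one that swings freely standing on the shelf with its lid fully open, and stand each one with a stiff hinge on the level front of the swung-open bin, its lid left standing about half open to show the fault (there are one or two of these). The bin is locked: slide its safety tab clear, then lift the latch, then swing the bin fully forward and leave it open. Leave the loose fittings lying about where they are.

Things in the scene. Friction and masses are not known exactly. Their poses are not given: they have to be found in the camera images.
- case_1: Small grey plastic hinged case, may be absent: 64 (x) by 50 (y) by 28 mm high, 0.25 kg, loose; origin centre of underside; take it by its sides, 50 mm apart. Lid 46 mm wide, hinged at the rear (+x). At its front edge a pull tab, 16 (x) by 12 (y) by 22 mm high, swivels on a pin along y, lightly sprung square to the lid; shut, the pin is 32 mm ahead (-x) of the origin, 27.5 mm up, the tab's top 49.5 mm up.
- lid_1 (a joint): Lid of case_1: 0 shut, grows as it swings up and back. Hinge line along the case's y, 32 mm behind its origin (+x), 23.5 mm up. Free or stiff, shown only by moving it: let go, a free lid drops by its own weight (shut from below 1.3 rad, back to its stop at 2.3 from above 1.5); a stiff one stays where it is left, takes about 0.5 N at the pull tab to move and binds at 1.9, short of fully open.
- case_2: Small grey plastic hinged case, may be absent: 64 (x) by 50 (y) by 28 mm high, 0.25 kg, loose; origin centre of underside; take it by its sides, 50 mm apart. Lid 46 mm wide, hinged at the rear (+x). At its front edge a pull tab, 16 (x) by 12 (y) by 22 mm high, swivels on a pin along y, lightly sprung square to the lid; shut, the pin is 32 mm ahead (-x) of the origin, 27.5 mm up, the tab's top 49.5 mm up.
- lid_2 (a joint): Lid of case_2: 0 shut, grows as it swings up and back. Hinge line along the case's y, 32 mm behind its origin (+x), 23.5 mm up. Free or stiff, shown only by moving it: let go, a free lid drops by its own weight (shut from below 1.3 rad, back to its stop at 2.3 from above 1.5); a stiff one stays where it is left, takes about 0.5 N at the pull tab to move and binds at 1.9, short of fully open.
- case_3: Small grey plastic hinged case, may be absent: 64 (x) by 50 (y) by 28 mm high, 0.25 kg, loose; origin centre of underside; take it by its sides, 50 mm apart. Lid 46 mm wide, hinged at the rear (+x). At its front edge a pull tab, 16 (x) by 12 (y) by 22 mm high, swivels on a pin along y, lightly sprung square to the lid; shut, the pin is 32 mm ahead (-x) of the origin, 27.5 mm up, the tab's top 49.5 mm up.
- lid_3 (a joint): Lid of case_3: 0 shut, grows as it swings up and back. Hinge line along the case's y, 32 mm behind its origin (+x), 23.5 mm up. Free or stiff, shown only by moving it: let go, a free lid drops by its own weight (shut from below 1.3 rad, back to its stop at 2.3 from above 1.5); a stiff one stays where it is left, takes about 0.5 N at the pull tab to move and binds at 1.9, short of fully open.
- case_4: Small grey plastic hinged case, may be absent: 64 (x) by 50 (y) by 28 mm high, 0.25 kg, loose; origin centre of underside; take it by its sides, 50 mm apart. Lid 46 mm wide, hinged at the rear (+x). At its front edge a pull tab, 16 (x) by 12 (y) by 22 mm high, swivels on a pin along y, lightly sprung square to the lid; shut, the pin is 32 mm ahead (-x) of the origin, 27.5 mm up, the tab's top 49.5 mm up.
- lid_4 (a joint): Lid of case_4: 0 shut, grows as it swings up and back. Hinge line along the case's y, 32 mm behind its origin (+x), 23.5 mm up. Free or stiff, shown only by moving it: let go, a free lid drops by its own weight (shut from below 1.3 rad, back to its stop at 2.3 from above 1.5); a stiff one stays where it is left, takes about 0.5 N at the pull tab to move and binds at 1.9, short of fully open.
- case_5: Small grey plastic hinged case, may be absent: 64 (x) by 50 (y) by 28 mm high, 0.25 kg, loose; origin centre of underside; take it by its sides, 50 mm apart. Lid 46 mm wide, hinged at the rear (+x). At its front edge a pull tab, 16 (x) by 12 (y) by 22 mm high, swivels on a pin along y, lightly sprung square to the lid; shut, the pin is 32 mm ahead (-x) of the origin, 27.5 mm up, the tab's top 49.5 mm up.
- lid_5 (a joint): Lid of case_5: 0 shut, grows as it swings up and back. Hinge line along the case's y, 32 mm behind its origin (+x), 23.5 mm up. Free or stiff, shown only by moving it: let go, a free lid drops by its own weight (shut from below 1.3 rad, back to its stop at 2.3 from above 1.5); a stiff one stays where it is left, takes about 0.5 N at the pull tab to move and binds at 1.9, short of fully open.
- housing: Steel housing of the tilting bin, fixed, 125 (x) by 274 (y) mm, 162 mm high to the top of its hood; origin centre of underside, front faces -x. The hood covers the rear only (from 10 mm ahead of the origin to the back) and carries the latch (left, +y) and the safety tab beside it.
- tab (a joint): Safety tab on the hood: slides along the housing's -y. Below 0.006 m: locked, its steel nose lies over the latch arm, which then cannot lift; clear of the arm from 0.024 m; end of travel 0.035 m. Stays where it is left, takes about 2 N.
- tab_fin (a point): Point on the safety tab's upright black fin, 20 mm (x) by 12 mm (y), standing from 10 to 40 mm above the hood; the point is in its middle, 8 mm below its top. Above the nose, 47 mm are free between the fin and the latch arm when locked.
- latch (a joint): Latch arm, 24 mm wide, that holds the bin shut: 0 down; grows to 1.4 rad as its front end lifts; turns about a line along the housing's y, 50 mm behind (+x) and its middle 95 mm left (+y) of the housing's origin, 175 mm up. Stays where it is left; takes about 1 N. Its hook is clear of the bin from about 0.4 rad.
- latch_fin (a point): Point on the upright black fin of the latch arm, 16 mm (x) by 12 mm (y), standing 28 mm above the arm; the point is 9 mm below the fin's top and, with the latch down, 95 mm ahead (-x) of its turning line and 22 mm above it. Moves with the latch.
- bin (a joint): Tilt of the grey bin: 0 shut (upright under the hood, latched); 1.57 rad swung fully forward (-x), its front wall lying level as a tray. Falls shut from below about 0.6 rad and open from above about 0.8. Pulled by its grip tongue, 50 mm wide and 8 mm thick, which stands 30 mm above the front wall; when shut, 36 mm are free behind the tongue before the hood.
- bin_in (a point): Bin's pivot, at the inside foot of its front wall, mid-width: 46 mm ahead (-x) of the housing's origin, 20 mm up. Axes turn with the bin: z up the front wall, x back along its floor. Inside x 0 to 110, y -121 to 121 mm; front wall 110 mm high, side walls 50 to 105. Tongue: x -8 to 0, y -75 to -25, top at z 140. When open the front wall's inside is a level tray 20 mm above the shelf.
- tee: Bystander: copper tee fitting, 70 mm; origin at its underside. Leave it alone.
- bushing_a: Bystander: zinc reducer bushing, 32 mm across, 22 mm high; origin at its underside. Leave it alone.
- bushing_b: Bystander: zinc reducer bushing, 32 mm across, 22 mm high; origin at its underside. Leave it alone.
- end_cap: Bystander: chrome end cap, 34 mm across, 27 mm high; origin at its underside. Leave it alone.
- spring_clamp: Bystander: black nylon spring clamp, 80 mm long, lying; origin at its underside. Leave it alone.
- pipe_clamp: Bystander: steel pipe clamp ring, 48 mm across, 12 mm high; origin at its underside. Leave it alone.
- nipple: Bystander: brass pipe nipple standing upright, 28 mm across, 45 mm high; origin at its underside. Leave it alone.
Things that resemble listed ones, but are neither listed nor needed, are in the scene too. Leave any yellow look-alike of the case_1 alone.

How it is judged:
On the way, in this order (a step that is already met when the one before it is completed fails the run):
1. the safety tab is slid clear of the latch (value of joint tab above 0.024 m and value of joint latch below 0.3 rad), for 0.1 s.
2. the latch is lifted (value of joint latch above 0.4 rad and value of joint bin below 0.3 rad), for 0.1 s.
3. the bin is swung open (value of joint bin above 1.4 rad), for 0.2 s.
At the end, for the whole second after the job is handed in: The bin lies open (beyond 1.45 rad). Every case is upright (within 0.12 rad), at rest, and either on the shelf with its lid beyond 2.0 rad (only a free lid gets there) or on the front wall of the open bin with its lid at 0.3 to 1.7 rad (only a stiff lid stays there) (value of joint bin above 1.45 rad and angle between each of case_1, case_2, case_3, case_4, case_5's own z axis and vertical below 0.12 rad and linear speed of each of case_1, case_2, case_3, case_4, case_5 below 0.02 m/s and velocity of joint lid_1 between -0.1 and 0.1 rad/s and ((value of joint lid_1 above 2 rad and height (world z) of case_1 below 0.012 m) or (value of joint lid_1 between 0.3 and 1.7 rad and x of case_1 in the frame of bin_in between -0.005 and 0.02 m and y of case_1 in the frame of bin_in between -0.12 and 0.12 m and z of case_1 in the frame of bin_in between 0.01 and 0.12 m)) and velocity of joint lid_2 between -0.1 and 0.1 rad/s and ((value of joint lid_2 above 2 rad and height (world z) of case_2 below 0.012 m) or (value of joint lid_2 between 0.3 and 1.7 rad and x of case_2 in the frame of bin_in between -0.005 and 0.02 m and y of case_2 in the frame of bin_in between -0.12 and 0.12 m and z of case_2 in the frame of bin_in between 0.01 and 0.12 m)) and velocity of joint lid_3 between -0.1 and 0.1 rad/s and ((value of joint lid_3 above 2 rad and height (world z) of case_3 below 0.012 m) or (value of joint lid_3 between 0.3 and 1.7 rad and x of case_3 in the frame of bin_in between -0.005 and 0.02 m and y of case_3 in the frame of bin_in between -0.12 and 0.12 m and z of case_3 in the frame of bin_in between 0.01 and 0.12 m)) and velocity of joint lid_4 between -0.1 and 0.1 rad/s and ((value of joint lid_4 above 2 rad and height (world z) of case_4 below 0.012 m) or (value of joint lid_4 between 0.3 and 1.7 rad and x of case_4 in the frame of bin_in between -0.005 and 0.02 m and y of case_4 in the frame of bin_in between -0.12 and 0.12 m and z of case_4 in the frame of bin_in between 0.01 and 0.12 m)) and velocity of joint lid_5 between -0.1 and 0.1 rad/s and ((value of joint lid_5 above 2 rad and height (world z) of case_5 below 0.012 m) or (value of joint lid_5 between 0.3 and 1.7 rad and x of case_5 in the frame of bin_in between -0.005 and 0.02 m and y of case_5 in the frame of bin_in between -0.12 and 0.12 m and z of case_5 in the frame of bin_in between 0.01 and 0.12 m))); the robot touches nothing.
It fails at once if one of the loose fittings is shoved more than 6 cm (distance of any of tee, bushing_a, bushing_b, end_cap, spring_clamp, pipe_clamp, nipple from where it was at the start of the episode above 0.06 m).
Of case_1, case_2, case_3, case_4, case_5 only 4 to 5 are there at a start; the rules pass over those that are not, and their reading is None.
At some moment in a run one of case_1, case_2, case_3, case_4, case_5 may be knocked a few centimetres aside while the robot is not near it.
It also fails if it takes over 210 s, if anything falls off the work surface, if the arm or the gripper's body presses on something with over 40 N, if the wrist force passes 120 N, or if a joint passes its speed limit or range.

## Working session

There is one attempt and no reset: what is moved stays moved. The work goes in short steps, each a Python script; the robot and the scene stay as the last script left them, time stands still between calls to the robot, and variables do not carry over. Pictures are saved under pics/ and viewed, and the job is handed in when it is done.

```bash
mkdir -p pics
cat > h.py <<'E'
from station import *
import numpy as np, cv2
def save(img,name,crop=None,scale=1):
    im=img[:,:,::-1]
    if crop: 
        l,t,w,h=crop; im=im[t:t+h,l:l+w]
    if scale!=1: im=cv2.resize(im,None,fx=scale,fy=scale,interpolation=cv2.INTER_CUBIC)
    cv2.imwrite('pics/'+name+'.png',im)
E
python3 - <<'E'
from h import *
s=get_state();print(s['t'],s['ee_pos'],s['orientation'],s['gripper_width'])
for c in ['side','top','wrist']:
    save(snapshot(c),c+'0',scale=1.5); ci=camera_info(c);print(c,ci)
    R,_=cv2.Rodrigues(np.array(ci['rvec'],float)); print(-R.T@np.array(ci['tvec']).ravel(),R[2])
import station;print([n for n in dir(station) if not n.startswith('_')])
E
```

```text
0.0 [ 0.2351418  -0.6589006   0.21329007] [[ 9.41813638e-01  3.36135307e-01 -3.56585534e-04]
 [ 3.36135495e-01 -9.41813035e-01  1.06564389e-03]
 [ 2.23636321e-05 -1.12349901e-03 -9.99999369e-01]] 1.0004026713362053
side {'fx': 403.5907461276698, 'fy': 403.5907461276698, 'cx': 247.58189759856086, 'cy': 187.8917486519347, 'rvec': array([ 0.47998972, -2.59988344,  1.33273499]), 'tvec': array([0.52845625, 0.23367007, 1.44530326])}
[0.10184817 1.155573   1.03780885] [ 0.30270862 -0.75494013 -0.58174985]
top {'fx': 434.60803388875456, 'fy': 434.60803388875456, 'cx': 253.52577150461073, 'cy': 191.9243870655635, 'rvec': array([ 2.2010275 , -2.15168721,  0.07342741]), 'tvec': array([0.00771152, 0.54971472, 1.47208762])}
[0.43313151 0.00302031 1.51052166] [ 0.07784252  0.01148233 -0.99689954]
wrist {'fx': 297.3186396354542, 'fy': 297.3186396354542, 'cx': 257.68801466745214, 'cy': 192.33670781580577, 'rvec': array([-2.3611045 ,  1.66340882,  0.249063  ]), 'tvec': array([-0.69955475, -0.0325662 ,  0.39065733])}
[ 0.31388741 -0.63071203  0.38305037] [-0.27578161 -0.09855881 -0.9561541 ]
['MotionError', 'camera_info', 'find_in', 'finish_job', 'get_state', 'goto_joints', 'ik', 'mark_of', 'move_to', 'movel', 'set_gripper', 'snapshot', 'tcp_to_grasp', 'wait']
```

View pics/top0.png

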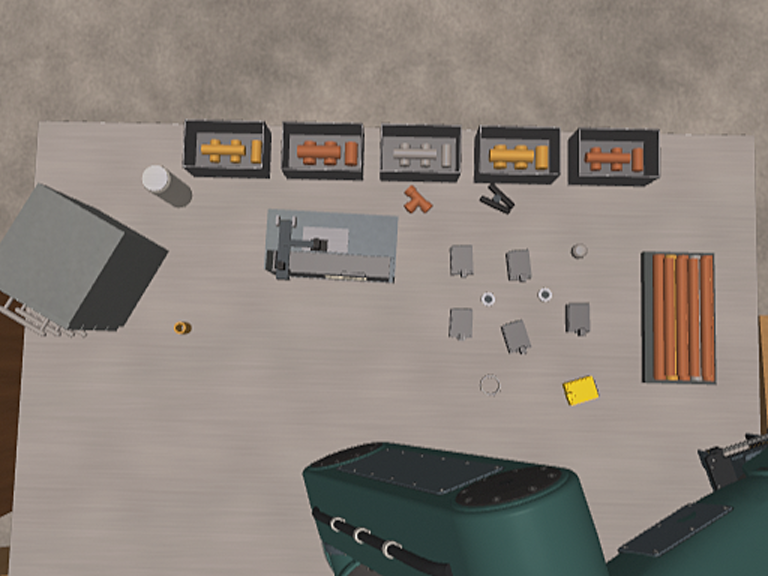

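View pics/side0.png

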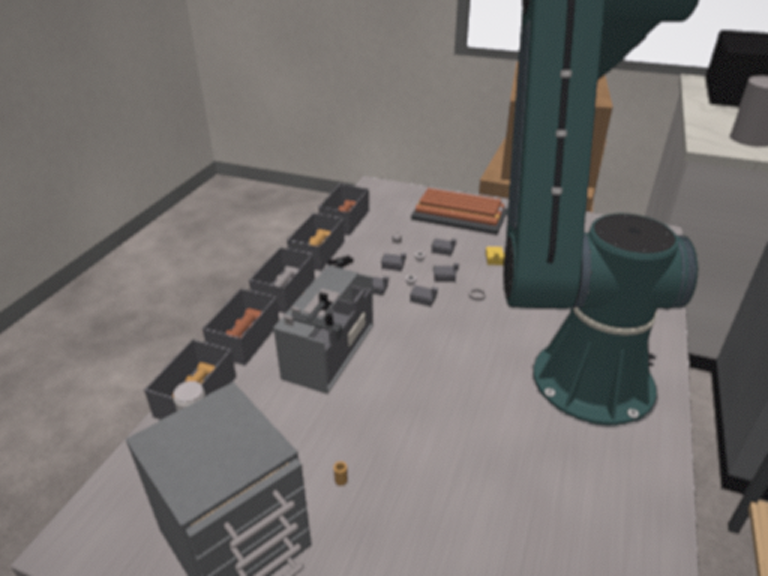

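The top view (at 1.5x scale) shows five grey cases at (460,260), (518,264), (460,322), (516,337) and (577,318). A yellow look-alike sits at (580,390), and the bin housing is at (330,245). I'll choose the five grey ones with a pull tab.

```bash
cat >> h.py <<'E'
def ray(cam,px,ci=None):
    ci=ci or camera_info(cam)
    R,_=cv2.Rodrigues(np.array(ci['rvec'],float)); t=np.array(ci['tvec']).ravel()
    x=(px[0]-ci['cx'])/ci['fx'];y=(px[1]-ci['cy'])/ci['fy']
    if cam=='wrist':
        r=np.hypot(x,y); d=np.array([np.sin(r)*x/r,np.sin(r)*y/r,np.cos(r)]) if r>1e-9 else np.array([0,0,1.])
    else: d=np.array([x,y,1.]); d/=np.linalg.norm(d)
    return -R.T@t, R.T@d
def onz(cam,px,z,ci=None):
    c,d=ray(cam,px,ci); return c+d*(z-c[2])/d[2]
def proj(cam,P,ci=None):
    ci=ci or camera_info(cam)
    R,_=cv2.Rodrigues(np.array(ci['rvec'],float)); p=R@np.asarray(P,float)+np.array(ci['tvec']).ravel()
    if cam=='wrist':
        h=np.hypot(p[0],p[1]);th=np.arctan2(h,p[2]);x,y=th*p[0]/h,th*p[1]/h
    else: x,y=p[0]/p[2],p[1]/p[2]
    return np.array([ci['fx']*x+ci['cx'],ci['fy']*y+ci['cy']])
def tri(obs):  # list of (cam,px[,ci])
    A=np.zeros((3,3));b=np.zeros(3)
    for o in obs:
        c,d=ray(*o);P=np.eye(3)-np.outer(d,d);A+=P;b+=P@c
    return np.linalg.solve(A,b)
E
python3 - <<'E'
from h import *
np.set_printoptions(precision=4,suppress=True)
im=snapshot('top'); save(im,'top1',(270,120,200,160),4); save(im,'top2',(160,120,130,90),6)
snapshot('side')
for l,z in [('case_1',0),('housing',0),('tab_fin',.194),('latch_fin',.197),('bin_in',.02),('tee',0),('bushing_a',0),('end_cap',0),('spring_clamp',0),('pipe_clamp',0),('nipple',0)]:
  for c in ['top','side']:
    for m in mark_of(c,l)[:8]:
        if m['conf']>.2: print(l,c,np.round(m['position'],1),round(m['conf'],2),onz(c,m['position'],z)[:2])
E
```

```text
case_1 top [309.4 176.9] 0.86 [ 0.608  -0.1734]
case_1 top [385.1 211.6] 0.81 [ 0.4929 -0.4368]
case_1 top [346.1 176.9] 0.7 [ 0.6108 -0.3013]
case_1 top [341.2 225.6] 0.56 [ 0.441  -0.2854]
case_1 top [308.7 214.7] 0.53 [ 0.4761 -0.1727]
case_1 side [262.1 174.1] 0.75 [ 0.6186 -0.3169]
case_1 side [294.9 184.7] 0.71 [ 0.4528 -0.287 ]
case_1 side [282.8 199.7] 0.67 [ 0.4705 -0.1627]
case_1 side [297.7 167.2] 0.6 [ 0.48   -0.4309]
case_1 side [330.6 175.2] 0.5 [ 0.3199 -0.417 ]
case_1 side [252.5 191.4] 0.4 [ 0.6121 -0.1741]
housing top [224.4 172. ] 0.6 [0.6188 0.124 ]
housing top [331.8 133.8] 0.55 [ 0.7622 -0.2501]
housing top [211.7 164.3] 0.24 [0.645  0.1693]
housing side [223.1 231. ] 0.88 [0.6266 0.1072]
tab_fin top [211.7 163.5] 0.47 [0.6202 0.148 ]
tab_fin top [341.8 224.2] 0.46 [ 0.4443 -0.2502]
tab_fin side [215.9 195.8] 0.66 [0.6278 0.1434]
latch_fin top [187.5 175.1] 0.84 [0.5826 0.2204]
latch_fin top [274.9 133.5] 0.47 [ 0.7166 -0.0432]
latch_fin side [218.9 208.8] 0.8 [0.5857 0.2096]
bin_in side [233.4 235.9] 0.68 [0.5694 0.139 ]
tee top [277.4 134.6] 0.59 [ 0.7554 -0.059 ]
tee top [361.6 198.2] 0.53 [ 0.5376 -0.3555]
bushing_a top [321.7 200.8] 0.63 [ 0.5254 -0.2172]
bushing_a top [360.8 195.9] 0.53 [ 0.5455 -0.3527]
bushing_a side [279.5 172.8] 0.58 [ 0.5463 -0.3551]
bushing_a side [273.4 187. ] 0.4 [ 0.5371 -0.2371]
bushing_a side [294.5 167.4] 0.34 [ 0.4937 -0.424 ]
end_cap top [381.  165.2] 0.52 [ 0.6546 -0.4226]
end_cap top [309.  176.6] 0.45 [ 0.6091 -0.172 ]
end_cap side [265.3 158.4] 0.42 [ 0.6507 -0.4536]
spring_clamp top [328.  131.3] 0.54 [ 0.7709 -0.2367]
spring_clamp side [227.4 176.4] 0.56 [ 0.7622 -0.2438]
pipe_clamp top [341.1 222.7] 0.71 [ 0.451 -0.285]
pipe_clamp top [325.4 255.2] 0.52 [ 0.3382 -0.2319]
pipe_clamp side [321.5 196.2] 0.39 [ 0.3228 -0.2438]
nipple top [122.7 221.1] 0.42 [0.4392 0.473 ]
nipple side [228.8 320.6] 0.58 [0.4441 0.4725]
```

View pics/top1.png

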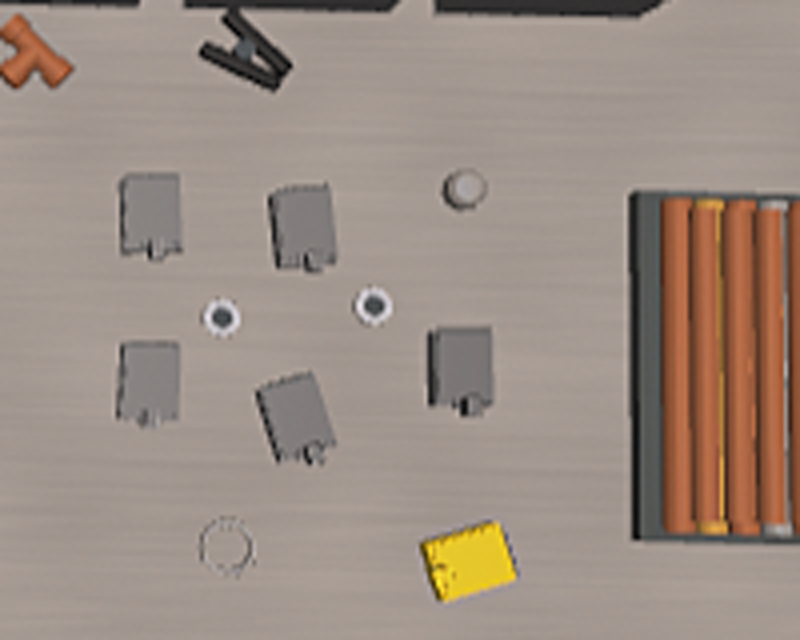

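View pics/top2.png

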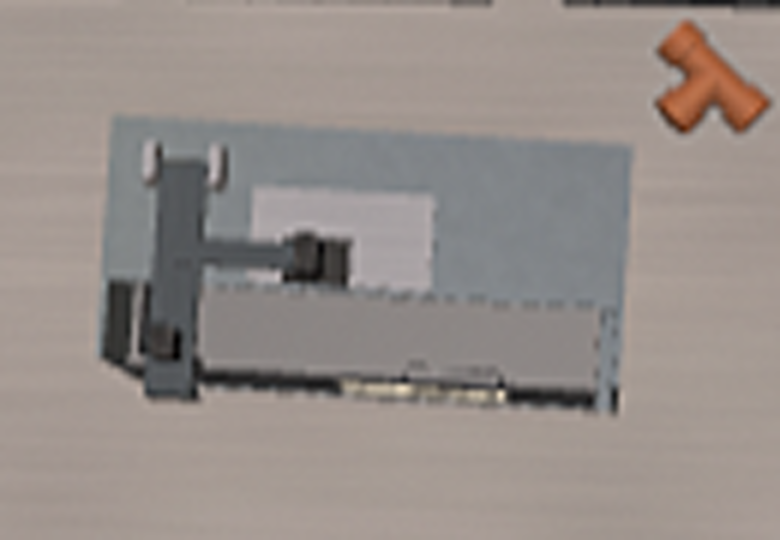

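```bash
cat >> h.py <<'E'
np.set_printoptions(precision=4,suppress=True)
def down(yaw=0.,tilt=0.):
    # tool z down; tool x at yaw; tilt (rad) about tool y : fingers tip lean toward +x(tool)
    c,s=np.cos(yaw),np.sin(yaw)
    R=np.array([[c,s,0],[s,-c,0],[0,0,-1.]])
    return R@cv2.Rodrigues(np.array([0,tilt,0.]))[0]
E
python3 - <<'E'
from h import *
print(tcp_to_grasp)
for n,p in [('wh',[.47,.13,.42]),('wc',[.42,-.28,.36])]:
    move_to(p,down()); s=get_state(); print(s['t'],s['joint_pos'],s['ee_pos'])
    im=snapshot('wrist'); ci=camera_info('wrist'); np.save(n+'.npy',[ci],allow_pickle=True); save(im,n,scale=1.5); cv2.imwrite('pics/raw_%s.png'%n,im[:,:,::-1])
    for l,z in ([('tab_fin',.194),('latch_fin',.197),('bin_in',.02),('housing',0)] if n=='wh' else [('case_1',0)]):
        for m in mark_of('wrist',l):
            if m['conf']>.25: print(l,m['conf'],m['position'],onz('wrist',m['position'],z,ci))
E
```

```text
0.0188
4.3333 [ 0.2213 -0.1696  1.9608 -0.0001  1.3507  1.7926] [0.4702 0.1296 0.4198]
tab_fin 0.67 [241.0, 51.1] [0.625  0.1514 0.194 ]
tab_fin 0.41 [484.7, 145.5] [ 0.5139 -0.2481  0.194 ]
latch_fin 0.77 [185.3, 88.1] [0.5774 0.2251 0.197 ]
bin_in 0.67 [254.7, 95.2] [0.5705 0.135  0.02  ]
housing 0.69 [257.7, 67.8] [0.6258 0.1294 0.    ]
6.125 [-0.6328 -0.0956  2.0011  0.0002  1.2359  0.9372] [ 0.4204 -0.2794  0.3602]
case_1 0.7 [264.1, 134.2] [ 0.4502 -0.2908  0.    ]
case_1 0.67 [191.4, 125.9] [ 0.4669 -0.1601  0.    ]
case_1 0.63 [267.7, 46.4] [ 0.6083 -0.2966  0.    ]
case_1 0.62 [340.7, 197.1] [ 0.3326 -0.4393  0.    ]
case_1 0.6 [340.6, 113.6] [ 0.491  -0.4293  0.    ]
case_1 0.59 [190.3, 43.1] [ 0.6187 -0.1596  0.    ]
```

View pics/wh.png

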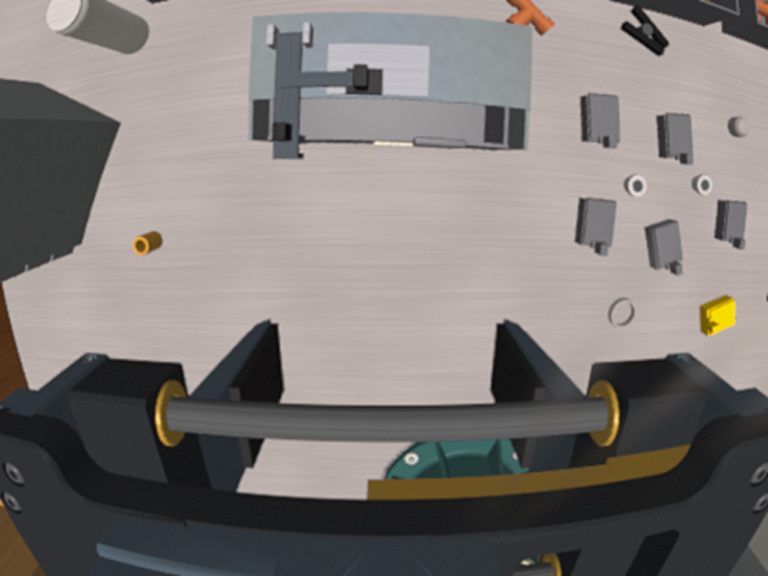

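View pics/wc.png

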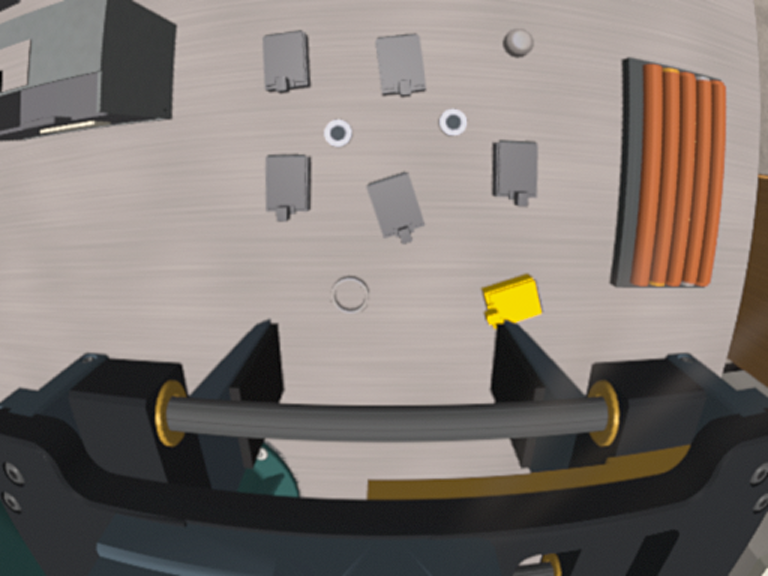

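The wrist views agree with the top view: five grey cases with pull tabs, and the yellow look-alike is separate. Next I'll take a closer look at the housing.

Run:
```python
from h import *
ci0=np.load('wh.npy',allow_pickle=True)[0]
for q in [(168,11.3),(354,18.7)]: print('rear corner',onz('wrist',q,.162,ci0))
for q in [(178.7,139.5),(265.3,144.5)]: print('rear corner top',onz('top',q,.162))
move_to([.55,.13,.36],down()); s=get_state(); print(s['t'],s['ee_pos'])
im=snapshot('wrist'); ci=camera_info('wrist'); np.save('wh2.npy',[ci],allow_pickle=True); save(im,'wh2',scale=1.5)
for l,z in [('tab_fin',.194),('latch_fin',.197),('bin_in',.02),('housing',0)]:
    o=[]
    for m in mark_of('wrist',l):
        if m['conf']>.25: print(l,m['conf'],m['position'],onz('wrist',m['position'],z,ci));o.append(('wrist',m['position'],ci))
    if l=='tab_fin': print(tri([o[0],('wrist',(241,51.1),ci0),('side',(215.9,195.8)),('top',(211.7,163.5))]))
    if l=='latch_fin': print(tri([o[0],('wrist',(185.3,88.1),ci0),('side',(218.9,208.8)),('top',(187.5,175.1))]))
```

```text
rear corner [0.6998 0.2608 0.162 ]
rear corner [ 0.6891 -0.0117  0.162 ]
rear corner top [0.6986 0.2578 0.162 ]
rear corner top [ 0.6885 -0.015   0.162 ]
7.8083 [0.5501 0.1292 0.36  ]
tab_fin 0.91 [235.3, 110.0] [0.6271 0.1541 0.194 ]
tab_fin 0.4 [495.6, 182.6] [ 0.5459 -0.2284  0.194 ]
[0.6238 0.1507 0.1991]
latch_fin 0.67 [174.7, 155.2] [0.577  0.2256 0.197 ]
[0.5791 0.2213 0.208 ]
bin_in 0.82 [255.8, 141.5] [0.5691 0.1322 0.02  ]
housing 0.83 [261.3, 113.8] [0.6163 0.1225 0.    ]
```

View pics/wh2.png

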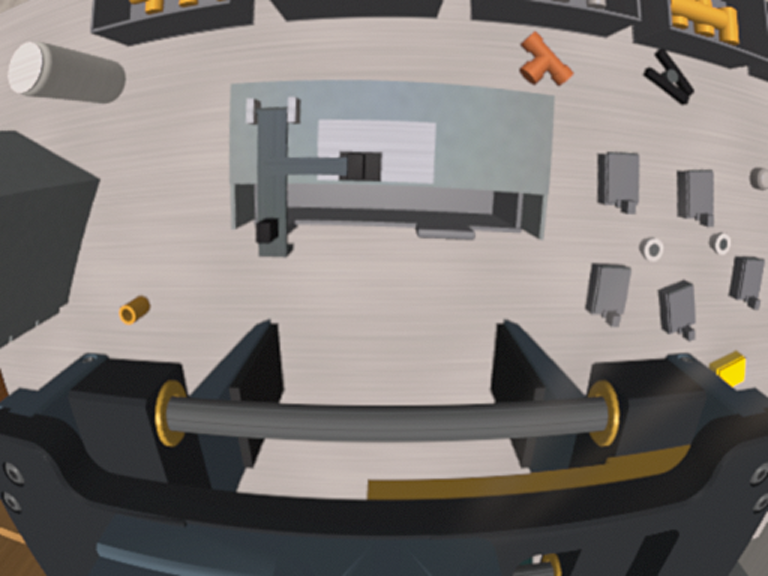

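The close view shows the tab fin at about (362,166), the latch fin at (266,231) and the tongue at (447,232). I'll start with the tab.

Run:
```python
from h import *
ci=np.load('wh2.npy',allow_pickle=True)[0]
for q in [(417,232),(475,235),(446,229),(446,238)]: print('tongue',onz('wrist',np.array(q)/1.5,.160,ci))
for q in [(276,250),(258,256),(288,256)]: print('latch arm front',onz('wrist',np.array(q)/1.5,.18,ci))
yaw=np.pi/2-.038
set_gripper(.5,15)
p=np.array([.626,.152,.30]); move_to(p,down(yaw)); s=get_state();print(s['t'],s['joint_pos'])
im=snapshot('wrist'); ci=camera_info('wrist');save(im,'tab1',scale=1.5)
for m in mark_of('wrist','tab_fin'): print(m,onz('wrist',m['position'],.194,ci))
```

```text
tongue [0.5701 0.1035 0.16  ]
tongue [0.5681 0.0538 0.16  ]
tongue [0.5729 0.079  0.16  ]
tongue [0.5652 0.0788 0.16  ]
latch arm front [0.5596 0.2194 0.18  ]
latch arm front [0.5548 0.2353 0.18  ]
latch arm front [0.5545 0.2096 0.18  ]
10.2417 [0.202  0.204  1.7953 0.     1.1422 0.2412]
{'position': [255.8, 190.2], 'conf': 0.82} [0.6245 0.1532 0.194 ]
```

View pics/tab1.png

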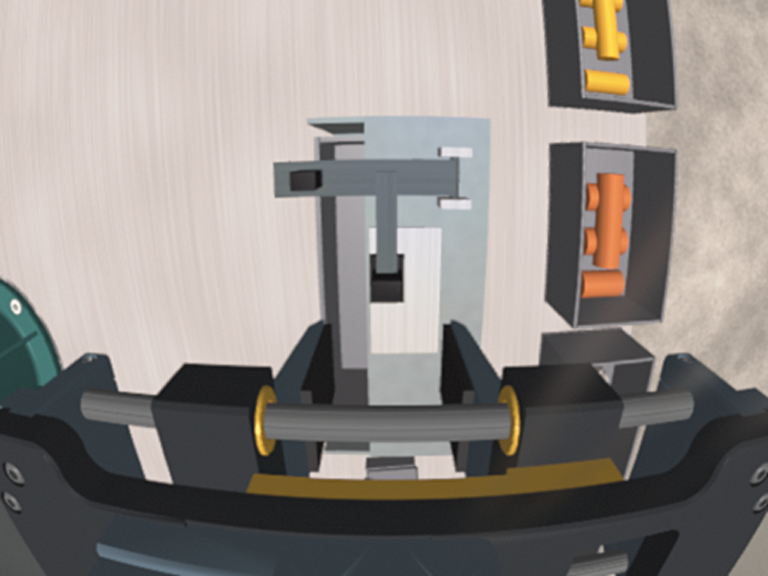

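```bash
cat >> h.py <<'E'
HY=-.038; O=np.array([.620,.127,0])
HX=np.array([np.cos(HY),np.sin(HY),0]); HYv=np.array([-np.sin(HY),np.cos(HY),0]); Z=np.array([0,0,1.])
def hw(x,y,z): return O+HX*x+HYv*y+Z*z
def st(*a):
    s=get_state(); print(*a,round(s['t'],2),s['ee_pos'],'F',s['contact_force'],'g',round(s['gripper_width'],3)); return s
E
python3 - <<'E'
from h import *
yaw=np.pi/2+HY
p=np.array([.625,.153,.182])
print(movel(p,feed=.1,stop_force=15)); st()
set_gripper(0,15); s=st('grip')
q=np.array(s['ee_pos'])-HYv*.0335
print(movel(q,feed=.05,stop_force=12)); st('slid')
set_gripper(.5)
im=snapshot('wrist'); save(im,'tab2',scale=1.5)
movel(np.array(get_state()['ee_pos'])+Z*.1,feed=.2); st()
im=snapshot('wrist'); ci=camera_info('wrist');save(im,'tab2',scale=1.5)
for m in mark_of('wrist','tab_fin'): print(m,onz('wrist',m['position'],.194,ci))
E
```

```text
False
11.68 [0.6254 0.1531 0.1827] F [ 0.3555 -0.0537 -0.1478] g 0.499
grip 12.18 [0.6256 0.153  0.1823] F [ 5.0633  0.0123 -1.3624] g 0.217
True
slid 12.82 [0.6246 0.1211 0.1823] F [0.7519 4.8079 3.9781] g 0.213
14.11 [0.6242 0.121  0.2809] F [-0.0033  0.2996 -1.6349] g 0.498
{'position': [259.6, 196.6], 'conf': 0.59} [0.626  0.1221 0.194 ]
```

View pics/tab2.png

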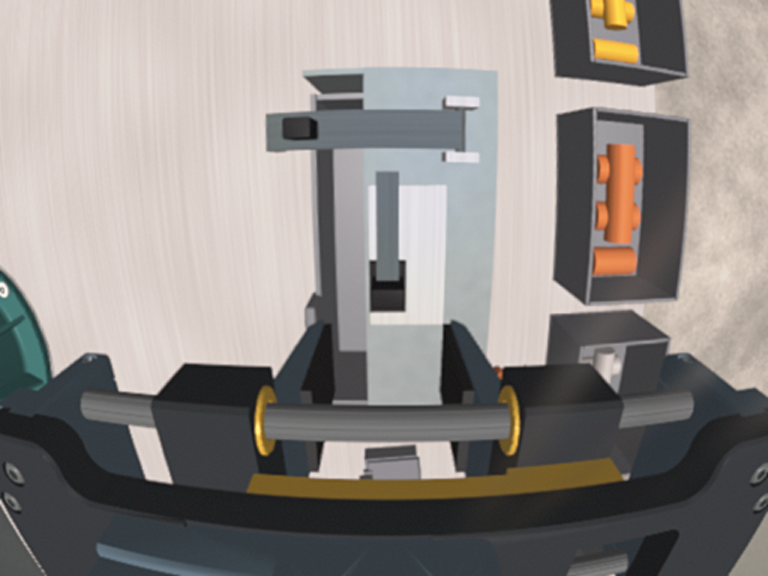

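The nose is now clear of the latch arm, with about 32 mm of tab travel. Next is the latch.

Run:
```python
from h import *
f=hw(-.045,.095,.201); print(f)
set_gripper(.45,15)
move_to(f+Z*.08,down(HY)); 
print(movel(f-Z*tcp_to_grasp,feed=.1,stop_force=12)); st()
set_gripper(0,15); st('grip')
s=get_state(); g=np.array(s['ee_pos'])+Z*tcp_to_grasp
piv=hw(.05,.095,.175); v=g-piv; rx,rz=v@HX,v[2]; lat=v@HYv
for th in np.arange(.1,.91,.1):
    c,sn=np.cos(th),np.sin(th)
    # front end up: (-x) rotates to +z
    x=rx*c+rz*sn; z=-rx*sn+rz*c
    gp=piv+HX*x+HYv*lat+Z*z
    Rr=cv2.Rodrigues(HYv*th*0.7)[0]@down(HY)   # rotate about housing y: z-> +x
    try: print(round(th,1),movel(gp-(-Rr[:,2])*0+Rr[:,2]*tcp_to_grasp,frame=Rr,feed=.06,stop_force=25), end=' ')
    except MotionError as e: print(e);break
    st()
save(snapshot('side'),'lat1',scale=1.5)
```

```text
[0.5786 0.2236 0.201 ]
False
17.2 [0.579  0.2238 0.1829] F [-0.5123  1.4485 -0.8603] g 0.45
grip 17.76 [0.5787 0.2235 0.1823] F [-1.1702 -1.7127  3.0219] g 0.132
0.1 False 18.07 [0.5803 0.2234 0.1916] F [-2.8812 -1.0186  2.1404] g 0.133
0.2 False 18.38 [0.5829 0.2233 0.2005] F [-4.1299 -0.7397  2.4802] g 0.129
0.3 False 18.68 [0.5864 0.2231 0.2093] F [-4.4966 -0.7402  4.4071] g 0.127
0.4 False 18.99 [0.5907 0.223  0.2176] F [-6.3225 -0.4707  6.6049] g 0.131
0.5 False 19.3 [0.5959 0.2228 0.2255] F [-6.9576 -1.6974  6.3297] g 0.127
0.6 False 19.61 [0.6019 0.2226 0.2328] F [-6.9684 -0.8841  8.1437] g 0.133
0.7 False 19.92 [0.6086 0.2224 0.2394] F [-7.2291 -0.8581  8.0521] g 0.133
0.8 False 20.23 [0.616  0.2221 0.2453] F [-5.8416 -2.3156  8.5159] g 0.13
0.9 False 20.53 [0.6238 0.2218 0.2504] F [-5.6094 -1.5465  8.694 ] g 0.129
```

View pics/lat1.png

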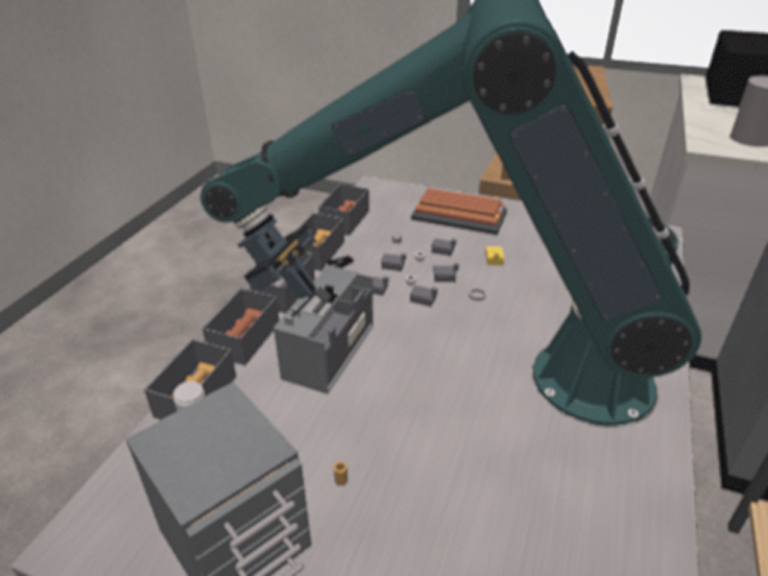

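Run:
```python
from h import *
set_gripper(.5); s=get_state(); R=np.array(s['orientation'])
movel(np.array(s['ee_pos'])-R[:,2]*.08,feed=.2); st()
set_gripper(.35,15)
yaw=np.pi/2+HY
move_to(hw(-.051,-.05,.26),down(yaw)); st()
im=snapshot('wrist'); ci=camera_info('wrist'); save(im,'bin1',scale=1.5)
for q in [(-.046,-.025,.16),(-.046,-.075,.16),(-.054,-.025,.16),(-.054,-.075,.16)]: print(proj('wrist',hw(*q),ci)*1.5)
```

```text
21.82 [0.6705 0.2199 0.314 ] F [-0.4616  0.2722 -0.8214] g 0.501
23.73 [0.5676 0.0791 0.2603] F [-0.7906  0.5112 -0.0166] g 0.348
[393.3287 251.5365]
[393.0072 326.8109]
[380.3912 251.5371]
[380.7251 326.8104]
```

View pics/bin1.png

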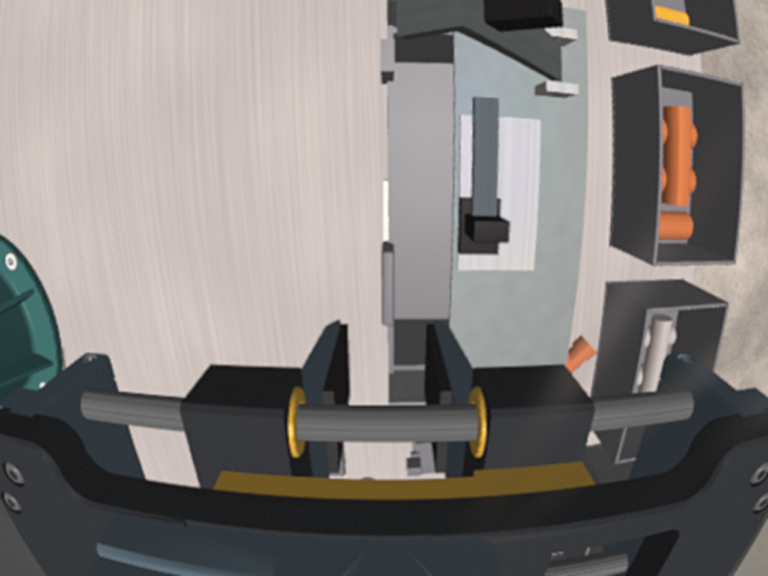

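The tongue shows at (388,284), where I predicted it, and the latch is up. Now I'll pull the bin open.

Run:
```python
from h import *
print(movel(hw(-.051,-.05,.137),feed=.12,stop_force=12)); st()
r=.117
for th in [0.05,.2,.35,.5,.65,.75]:
    print(th,movel(hw(-.046-r*np.sin(th)-.016,-.05,.02+r*np.cos(th)),feed=.08,stop_force=25),end=' '); st()
save(snapshot('side'),'bin2',(150,130,150,150),4)
```

```text
False
24.96 [0.5676 0.079  0.1377] F [-1.1743  0.2274  0.4313] g 0.349
0.05 False 25.32 [0.5499 0.0796 0.1372] F [ 0.737  -0.5048 -0.0022] g 0.35
0.2 False 25.68 [0.5324 0.0803 0.1346] F [ 1.3714 -0.5803  0.0196] g 0.351
0.35 False 26.05 [0.5155 0.0809 0.1297] F [ 1.1677 -0.6805  0.6456] g 0.353
0.5 False 26.42 [0.4994 0.0815 0.1224] F [ 0.3441 -0.4095  0.0024] g 0.348
0.65 False 26.78 [0.4847 0.0821 0.1128] F [ 0.3993 -0.0605 -0.4002] g 0.351
0.75 False 27.08 [0.4758 0.0824 0.1052] F [ 0.4545  0.4289 -0.1636] g 0.353
```

View pics/bin2.png

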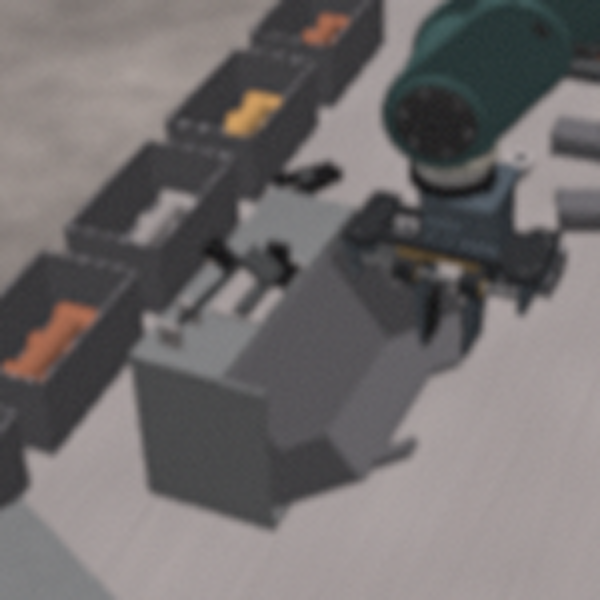

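Run:
```python
from h import *
p=np.array(get_state()['ee_pos'])
movel(p+Z*.08,feed=.2); st()
set_gripper(0,15)
save(snapshot('side'),'bin3',(150,130,150,150),4)
movel(hw(-.085,-.05,.18),feed=.2)
print(movel(hw(-.085,-.05,.09),feed=.12,stop_force=12)); st()
print(movel(hw(-.165,-.05,.088),feed=.1,stop_force=20)); st()
movel(np.array(get_state()['ee_pos'])+Z*.1,feed=.2)
wait(.5)
save(snapshot('side'),'bin4',(150,130,150,150),4);st()
```

```text
27.68 [0.4763 0.0824 0.1853] F [ 0.2723  0.2018 -1.1032] g 0.354
True
29.51 [0.5333 0.0804 0.0923] F [-8.3159 -1.7729 24.3242] g 0.007
True
29.76 [0.5297 0.0805 0.0922] F [ 1.0568 -1.0172 -0.2883] g 0.001
30.96 [0.5296 0.0805 0.1921] F [ 1.2056  0.1996 -0.5837] g 0.007
```

View pics/bin4.png

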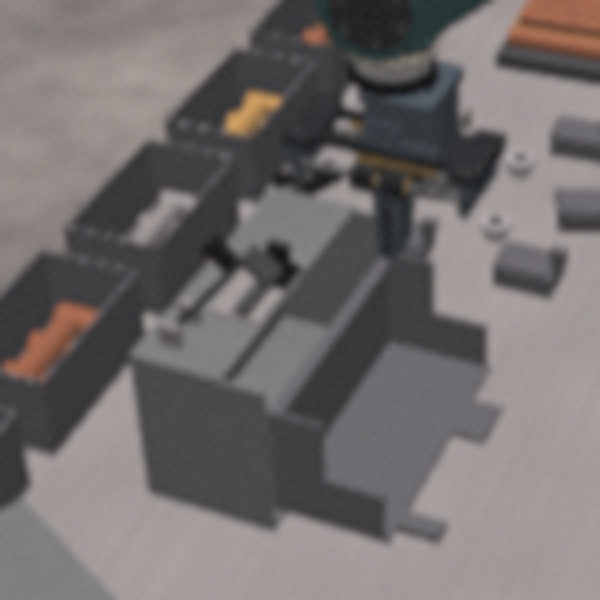

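The bin lies fully open, with its tray level. Now I'll locate the cases more precisely, including yaw.

```bash
cat >> h.py <<'E'
def seg(im):
    a=im.astype(int); sat=a.max(2)-a.min(2); v=a.mean(2)
    return ((sat<9)&(v>70)&(v<140)).astype(np.uint8)*255
def planepts(pts,z,ci):
    return np.array([onz('wrist',p,z,ci)[:2] for p in pts])
E
python3 - <<'E'
from h import *
move_to([.42,-.28,.36],down()); st()
im=snapshot('wrist'); ci=camera_info('wrist'); np.save('c1.npy',[ci],allow_pickle=True); save(im,'c1',(150,0,240,200),3)
cv2.imwrite('pics/raw_c1.png',im[:,:,::-1])
m=seg(im); cv2.imwrite('pics/c1seg.png',cv2.resize(m[0:200,150:390],None,fx=3,fy=3))
marks=mark_of('wrist','case_1')
for k in marks:
    if k['conf']<.3: continue
    u,v=k['position']; print(k['conf'],np.array(k['position']),onz('wrist',k['position'],0,ci),im[int(v)-3,int(u)])
print(im[100,300])
E
```

```text
32.48 [ 0.4202 -0.2793  0.3594] F [-0.7413 -0.1763 -0.4604] g 0.006
0.95 [262.8 135.3] [ 0.4478 -0.2882  0.    ] [144 142 144]
0.88 [190.8 122.1] [ 0.4733 -0.159   0.    ] [143 139 141]
0.88 [339.8 200.1] [ 0.3264 -0.4376  0.    ] [247 222   0]
0.86 [189.7  42.8] [ 0.6185 -0.1583  0.    ] [148 144 146]
0.85 [340.9 111.8] [ 0.4939 -0.4291  0.    ] [136 133 135]
0.85 [267.   46.6] [ 0.6072 -0.295   0.    ] [160 156 158]
[185 174 170]
```

View pics/c1.png

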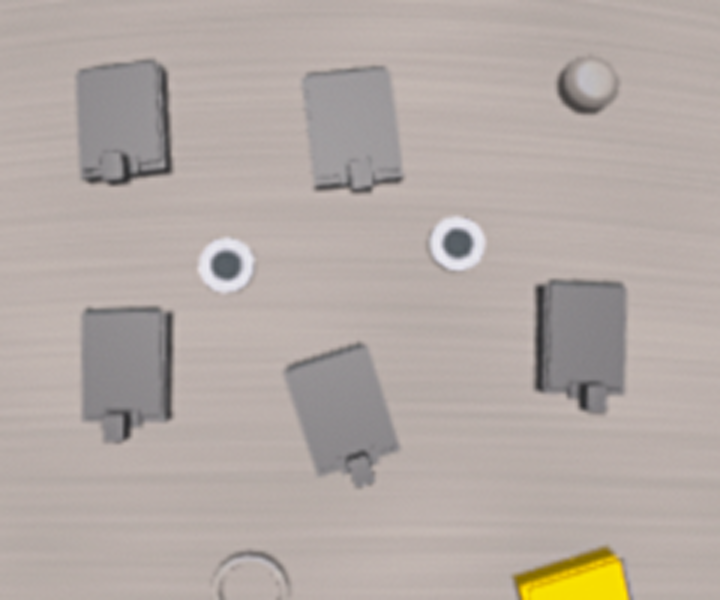

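View pics/c1seg.png

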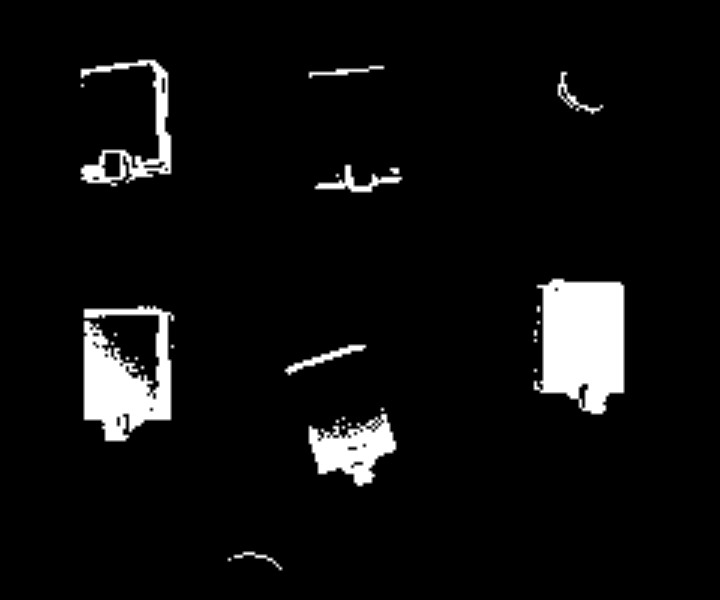

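```bash
cat >> h.py <<'E'
def fit(im,ci,marks,zt=.028,dbg=None):
    """fit yaw/pos of cases: neutral-grey blobs near mark; render silhouette of box+tab & maximise IoU"""
    from scipy.optimize import minimize
    a=im.astype(int); bgw=(a[:,:,0]-a[:,:,2])
    mask=((bgw<7)&(a.mean(2)<172)).astype(np.uint8)
    mask=cv2.morphologyEx(mask,cv2.MORPH_OPEN,np.ones((2,2),np.uint8))
    out=[]
    K=4
    def hull(P,off):
        q=np.array([proj('wrist',p,ci) for p in P]); q=((q-off)*K).astype(np.float32)
        return cv2.convexHull(q).astype(np.int32)
    def boxp(x,y,yaw,x0,x1,y0,y1,z0,z1):
        c,s=np.cos(yaw),np.sin(yaw)
        return [(x+c*i-s*j,y+s*i+c*j,k) for i in(x0,x1) for j in(y0,y1) for k in(z0,z1)]
    for (x0,y0) in marks:
        u,v=proj('wrist',(x0,y0,.02),ci); W=40
        off=np.array([int(u)-W,max(int(v)-W,0)])
        sub=mask[off[1]:off[1]+2*W,off[0]:off[0]+2*W]; sub=cv2.resize(sub,None,fx=K,fy=K,interpolation=cv2.INTER_NEAREST)
        n,lab,stt,_=cv2.connectedComponentsWithStats(sub)
        ctr=lab[int((v-off[1])*K),int((u-off[0])*K)]
        if ctr==0: ctr=1+np.argmax(stt[1:,4])
        t=(lab==ctr).astype(np.uint8)
        def cost(p):
            r=np.zeros_like(t); x,y,w=p[0],p[1],p[2]
            cv2.fillPoly(r,[hull(boxp(x,y,w,-.032,.032,-.025,.025,0,.028),off)],1)
            cv2.fillPoly(r,[hull(boxp(x,y,w,-.040,-.024,-.006,.006,.0275,.0495),off)],1)
            return 1-(r&t).sum()/max(1,(r|t).sum())
        best=None
        for w in (-.3,0,.3):
            res=minimize(cost,[x0,y0,w],method='Nelder-Mead',options=dict(initial_simplex=[[x0,y0,w],[x0+.01,y0,w],[x0,y0+.01,w],[x0,y0,w+.15]],xatol=1e-4,fatol=1e-4))
            if best is None or res.fun<best.fun: best=res
        out.append((*best.x,best.fun))
    return np.array(out)
def tabpt(c):  # pin xy
    return np.array([c[0]-.032*np.cos(c[2]),c[1]-.032*np.sin(c[2])])
E
python3 - <<'E'
from h import *
im=cv2.imread('pics/raw_c1.png')[:,:,::-1]; ci=np.load('c1.npy',allow_pickle=True)[0]
c=fit(im,ci,[(.6185,-.158),(.607,-.295),(.473,-.159),(.448,-.288),(.494,-.429)])
print(c); np.save('cases.npy',c)
o=cv2.resize(im[:,:,::-1][0:200,150:390],None,fx=3,fy=3)
for k in c:
    w=k[2]; 
    for (i,j,z) in [(-.032,-.025,.028),(-.032,.025,.028),(.032,.025,.028),(.032,-.025,.028),(-.032,0,.0495)]:
        q=proj('wrist',(k[0]+np.cos(w)*i-np.sin(w)*j,k[1]+np.sin(w)*i+np.cos(w)*j,z),ci); cv2.circle(o,tuple(int(a) for a in (q-[150,0])*3),3,(0,0,255),-1)
cv2.imwrite('pics/fit1.png',o)
E
```

```text
[[ 0.6175 -0.1653  0.0654  0.0731]
 [ 0.6097 -0.2969  0.1139  0.0563]
 [ 0.4735 -0.1667 -0.0386  0.0697]
 [ 0.4462 -0.2915  0.3155  0.0494]
 [ 0.4916 -0.4315  0.0281  0.083 ]]
```

View pics/fit1.png

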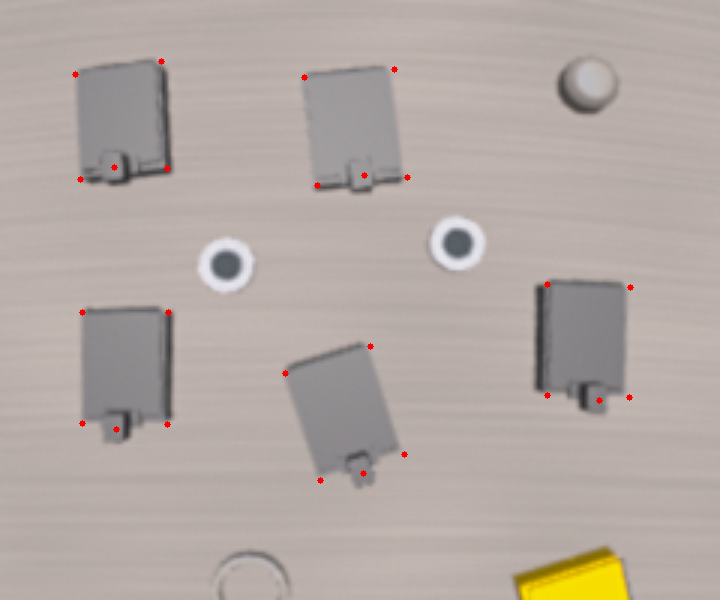

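The model overlay sits on all five grey cases, so I'll try the first lid.

```bash
cat >> h.py <<'E'
TZ=.032
def pinrel(th):
    x,z=-.064,.004; c,s=np.cos(th),np.sin(th); return x*c+z*s, -x*s+z*c
def tcp_at(c,th):
    x,z=pinrel(th); lx=.032+x; lz=.0235+z+(TZ-.0275)
    return np.array([c[0]+lx*np.cos(c[2]),c[1]+lx*np.sin(c[2]),lz])
def arc(c,t0,t1,d=np.zeros(3),n=None,feed=.1):
    n=n or max(1,int(round(abs(t1-t0)/.22)))
    for t in np.linspace(t0,t1,n+1)[1:]:
        if movel(tcp_at(c,t)+d,feed=feed,stop_force=20): print('stop!',t); st(); return False
    return True
def grab_tab(c,strength=8):
    p=tcp_at(c,0); set_gripper(.45,strength)
    s=get_state(); e=np.array(s['ee_pos'])
    if np.linalg.norm(e[:2]-p[:2])>.004 or abs(e[2]-p[2])>.15: move_to(p+Z*.06,down(c[2]))
    if movel(p,feed=.12,stop_force=8): print('contact'); st()
    set_gripper(0,strength); w=get_state()['gripper_width']
    return w
def trial(c,th=.55):
    w=grab_tab(c); print('grip w',round(w,3))
    if w<.05 or w>.25: return None
    arc(c,0,th); s1=get_state()
    set_gripper(.45); wait(.4); set_gripper(0,4); w2=get_state()['gripper_width']; set_gripper(.45)
    print('recl w',round(w2,3),'t',round(get_state()['t'],1))
    return w2
def openfull(c,th=1.75):
    w=grab_tab(c); print('grip w',round(w,3))
    if w<.05 or w>.25: return False
    arc(c,0,th); set_gripper(.45); wait(.3); p=np.array(get_state()['ee_pos']); movel(p+Z*.05,feed=.2); st('done'); return True
E
python3 - <<'E'
from h import *
c=np.load('cases.npy')[0]
w=trial(c); st()
save(snapshot('wrist'),'t0',scale=1.5); save(snapshot('side'),'t0s',(200,130,130,100),5)
E
```

```text
grip w 0.128
recl w 0.13 t 38.7
38.68 [ 0.5971 -0.1666  0.0649] F [ 0.2735  0.1115 -0.3552] g 0.448
```

View pics/t0.png

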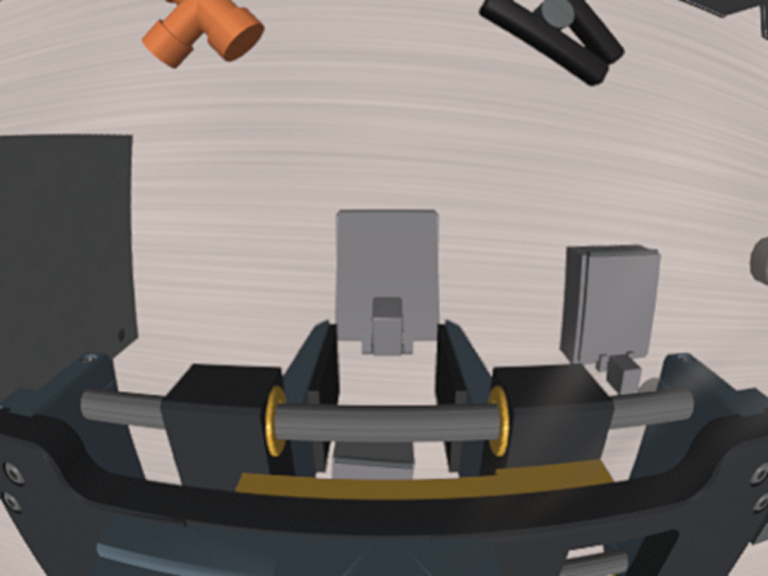

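View pics/t0s.png

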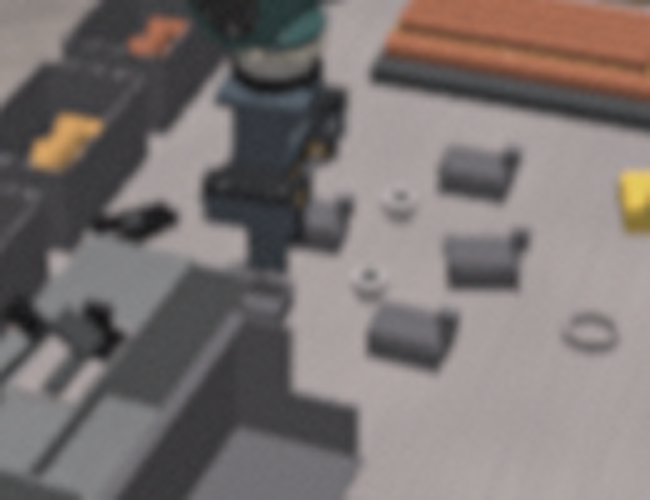

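Case 0 is stiff: its lid stayed raised when released, with the tab still at (387,325). I'll carry it to the tray now.

```bash
cat >> h.py <<'E'
def side_grip(c,lx=0.,tip=.012):
    s=get_state(); p=np.array(s['ee_pos'])
    g=np.array([c[0]+lx*np.cos(c[2]),c[1]+lx*np.sin(c[2]),tip])
    movel(p+Z*max(0,.12-p[2]),feed=.2); set_gripper(1.,20)
    movel(np.array([g[0],g[1],.12]),feed=.2)
    if movel(g,feed=.08,stop_force=6): print('contact on descent'); st()
    set_gripper(0,20); st('side grip')
E
python3 - <<'E'
from h import *
c=np.load('cases.npy')[0]
side_grip(c)
save(snapshot('wrist'),'g0',scale=1.5); save(snapshot('side'),'g0s',(200,130,130,100),5)
E
```

```text
side grip 42.55 [ 0.6175 -0.1653  0.012 ] F [-1.18   -0.4223 -0.0641] g 0.541
```

View pics/g0.png

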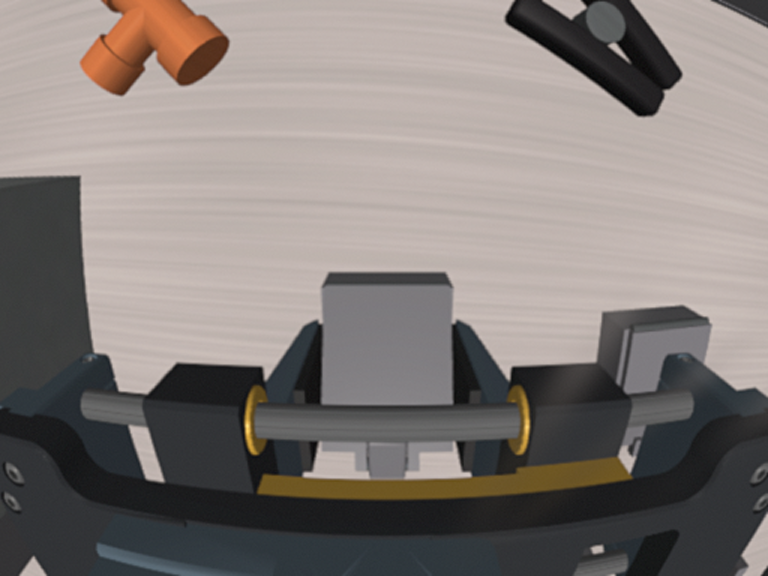

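Run:
```python
from h import *
c=np.load('cases.npy')[0]
p=np.array(get_state()['ee_pos'])
movel(p+Z*.15,feed=.15); 
t=hw(-.121,-.05,0)
movel([t[0],-.165,.165],feed=.2)
movel([t[0],t[1],.165],frame=down(HY),feed=.2); s=st()
save(snapshot('wrist'),'p0',scale=1.5)
print(movel([t[0],t[1],.037],feed=.08,stop_force=5)); st()
print(movel([t[0],t[1],.031],feed=.02,stop_force=3)); st()
set_gripper(.75)
st()
movel([t[0],t[1],.20],feed=.15); 
movel([t[0]-.09,t[1],.28],feed=.15); 
im=snapshot('wrist');save(im,'p1',scale=1.5); np.save('p1.npy',[camera_info('wrist')],allow_pickle=True); save(snapshot('side'),'p1s',(170,150,130,120),5)
```

```text
45.93 [0.4972 0.0812 0.1649] F [ 0.5841 -0.0218 -1.3432] g 0.544
True
47.27 [0.4973 0.0815 0.0503] F [-5.8924 -0.8318 18.1664] g 0.547
True
47.53 [0.4974 0.0815 0.0504] F [-7.6021 -0.041  16.5238] g 0.548
48.02 [0.4983 0.0816 0.0507] F [-0.2852  1.0112 13.9245] g 0.749
```

View pics/p1.png

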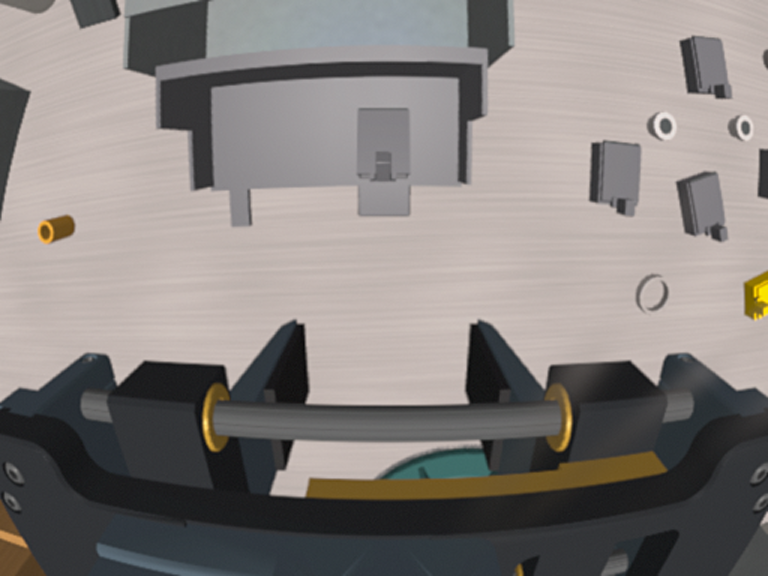

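View pics/p1s.png

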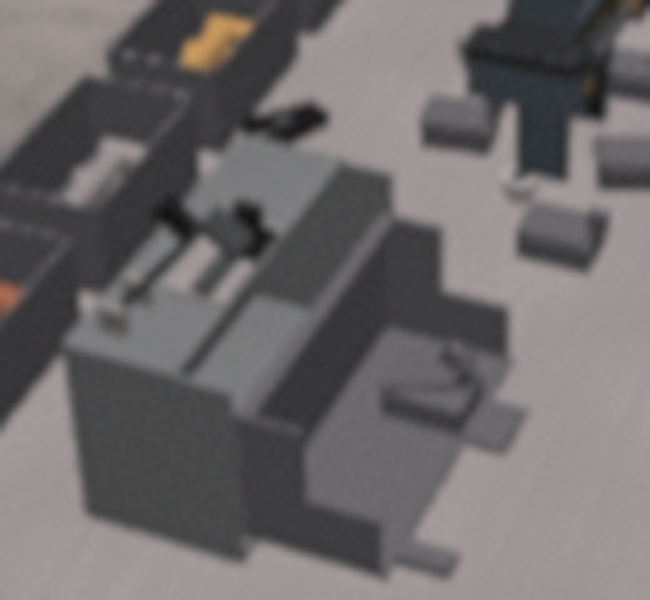

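The case stands on the tray, its front edge at about (384,183) by the tray lip and its lid part open. The gripper body touched the taller side wall at 18 N, so the case dropped the last ~15 mm but landed upright. I'll check its pose and lid angle.

Run:
```python
from h import *
ci=np.load('p1.npy',allow_pickle=True)[0]
c=[.498,.0815,HY]
def P(lx,ly,z): return np.array([c[0]+lx*np.cos(HY)-ly*np.sin(HY),c[1]+lx*np.sin(HY)+ly*np.cos(HY),z+.02])
print('front lower/upper',1.5*proj('wrist',P(-.032,0,0),ci),1.5*proj('wrist',P(-.032,0,.024),ci),'rear top',1.5*proj('wrist',P(.032,0,.028),ci), 'sides',1.5*proj('wrist',P(-.032,.025,.0),ci),1.5*proj('wrist',P(-.032,-.025,.0),ci))
for th in (.2,.35,.5,.65):
    x,z=pinrel(th); t=(.032+x+.022*np.sin(th),.0235+z+.022*np.cos(th))
    print(th,'pin',1.5*proj('wrist',P(.032+x,0,.0235+z),ci),'tabtop',1.5*proj('wrist',P(t[0],0,t[1]),ci))
print('tray edge',1.5*proj('wrist',hw(-.156,0,.02),ci),'back foot',1.5*proj('wrist',hw(-.046,0,.02),ci))
import subprocess
im=cv2.imread('pics/p1.png'); cv2.imwrite('pics/p1c.png',cv2.resize(im[40:240,150:500],None,fx=2.2,fy=2.2))
```

```text
front lower/upper [382.8112 181.2485] [382.6487 182.8015] rear top [382.6041 112.0283] sides [356.6404 181.3937] [409.0007 181.347 ]
0.2 pin [382.5266 181.5861] tabtop [382.3452 177.8513]
0.35 pin [382.4518 178.494 ] tabtop [382.2668 170.4899]
0.5 pin [382.3772 173.634 ] tabtop [382.1946 161.2959]
0.65 pin [382.3053 167.0188] tabtop [382.1319 150.4616]
tray edge [330.6276 185.7147] back foot [329.8173  72.8733]
```

View pics/p1c.png

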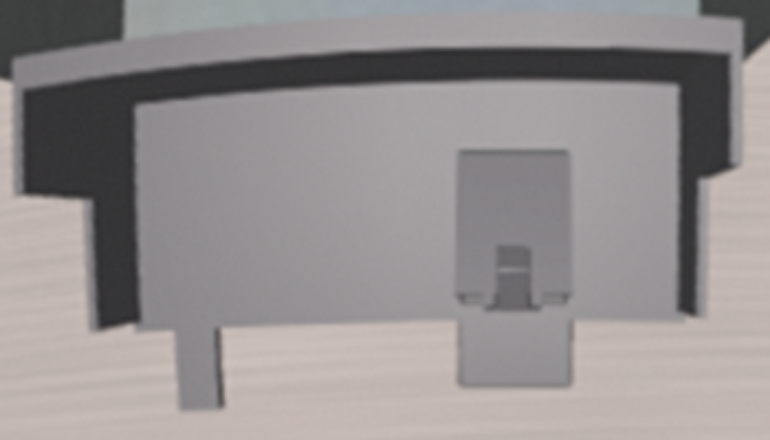

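```bash
cat >> h.py <<'E'
def raise_lid(c,base,t0,t1):
    x,z=pinrel(t0); lx=.032+x+.005; lz=base+.0235+z+.006
    u=np.array([np.cos(c[2]),np.sin(c[2]),0])
    p0=np.array([c[0],c[1],0])+u*lx+Z*lz
    set_gripper(.45,8); move_to(p0+Z*.07,down(c[2]))
    if movel(p0,feed=.1,stop_force=6): print('contact'); st()
    set_gripper(0,8); w=get_state()['gripper_width']; print('w',w)
    if .05<w<.25:
        n=4
        for t in np.linspace(t0,t1,n)[1:]:
            xx,zz=pinrel(t); 
            if movel(p0+u*(xx-x)+Z*(zz-z),feed=.08,stop_force=15): print('stop',t); break
    set_gripper(.45); st(); movel(np.array(get_state()['ee_pos'])+Z*.08,feed=.2)
E
python3 - <<'E'
from h import *
raise_lid([.501,.0815,HY],.02,.45,1.0)
movel(np.array(get_state()['ee_pos'])+[-.09,0,.05],feed=.2)
save(snapshot('wrist'),'p2',(100,0,260,180),3); save(snapshot('side'),'p2s',(170,150,130,120),5); st()
E
```

```text
w 0.12718825329948952
54.42 [0.5068 0.0813 0.1055] F [0.6606 0.1789 0.1981] g 0.453
55.73 [0.4171 0.0812 0.2345] F [-0.4363 -0.6649 -0.1995] g 0.449
```

View pics/p2.png

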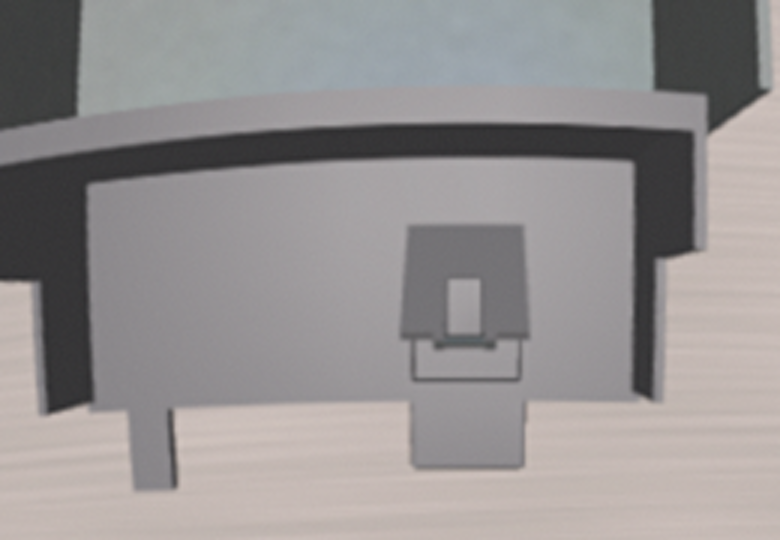

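View pics/p2s.png

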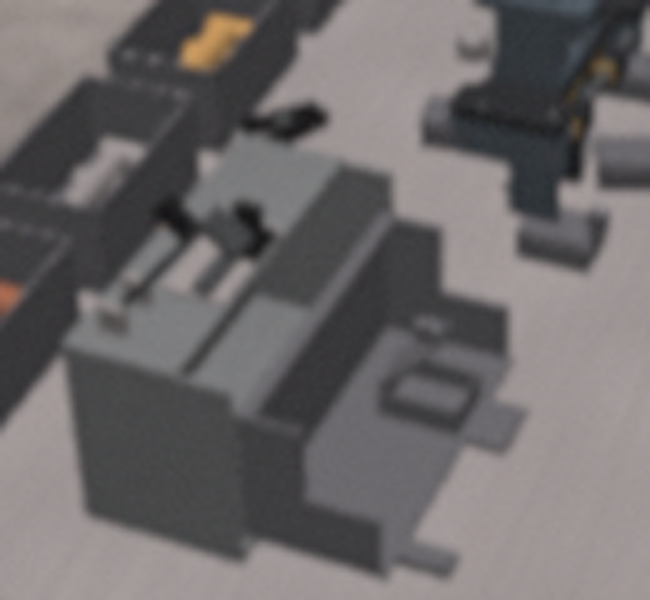

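The stiff lid now stands at about 1 rad, with the case upright inside the tray lip. Next are the remaining cases.

```bash
cat >> h.py <<'E'
def look(name,guess):
    move_to([.42,-.28,.36],down())
    im=snapshot('wrist'); ci=camera_info('wrist'); save(im,name,(130,0,260,220),3)
    c=fit(im,ci,guess); print(c); return c
E
python3 - <<'E'
from h import *
c0=np.load('cases.npy')
c=look('c2',[k[:2] for k in c0[1:]]); c0[1:]=c; np.save('cases.npy',c0)
k=c0[1]
w=trial(k)
if w is not None and w<.05: openfull(k)
else: print('STIFF or fail')
save(snapshot('wrist'),'t1',scale=1.5)
E
```

```text
[[ 0.6095 -0.2965  0.1161  0.0546]
 [ 0.4736 -0.1673 -0.0358  0.0767]
 [ 0.446  -0.2918  0.315   0.0569]
 [ 0.4921 -0.4314  0.0294  0.0817]]
grip w 0.13
recl w 0.001 t 63.0
grip w 0.129
done 68.33 [ 0.657  -0.2913  0.1412] F [-0.013  -0.3012 -0.0811] g 0.45
```

View pics/t1.png

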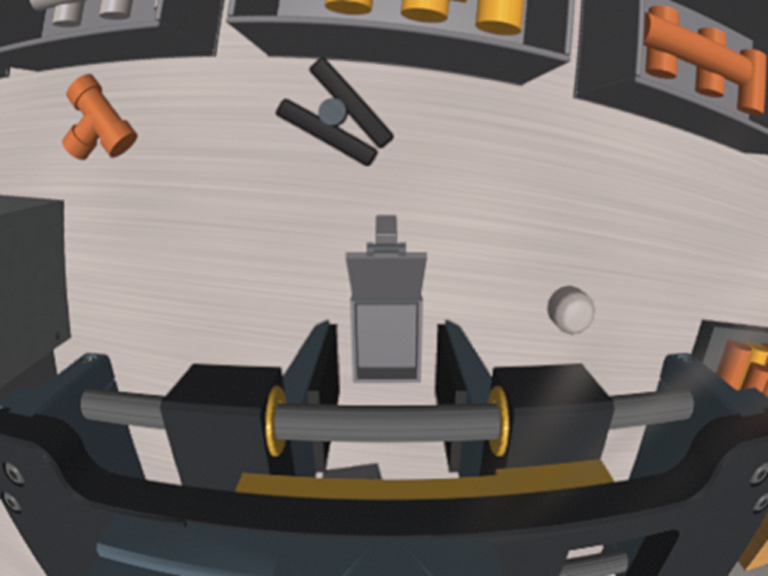

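View pics/c2.png

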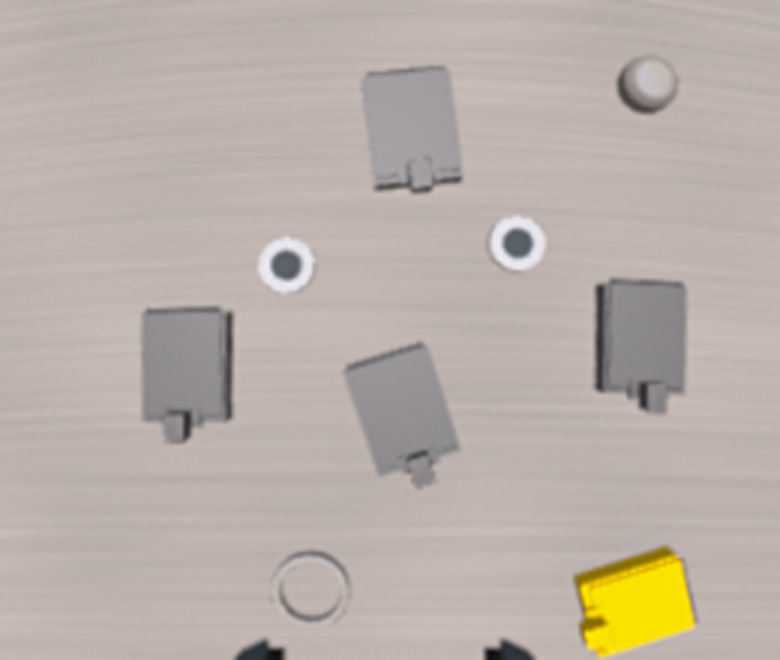

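Case 1 swings freely, and its lid is now fully back (lid front edge at (386,250) behind the box). Now the front three, stopping if one turns out stiff.

Run:
```python
from h import *
c0=np.load('cases.npy')
for i in (2,3,4):
    k=c0[i]; print('case',i)
    move_to(tcp_at(k,0)+Z*.08,down(k[2]))
    w=trial(k)
    if w is not None and w<.05: 
        if not openfull(k): print('open fail'); break
    else: print('STIFF or fail'); break
save(snapshot('wrist'),'t2',scale=1.5); st()
```

```text
case 2
grip w 0.14
recl w 0.132 t 73.8
STIFF or fail
73.88 [ 0.4531 -0.1666  0.0649] F [ 0.5903  0.0687 -1.0097] g 0.45
```

View pics/t2.png

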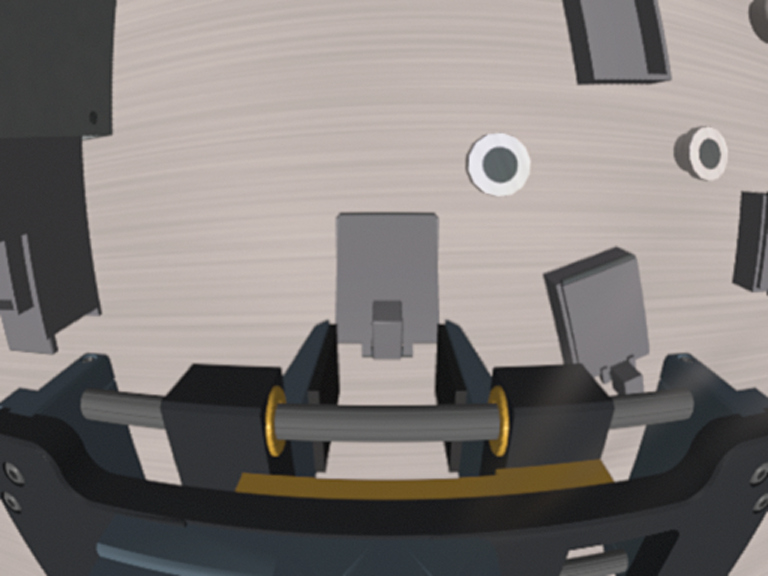

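A second stiff one: the tab is still held up at (387,330). I'll grip this case higher so the gripper body clears the raised lid and the side wall, then place it beside the first.

Run:
```python
from h import *
c=np.load('cases.npy')[2]
side_grip(c,tip=.017)
p=np.array(get_state()['ee_pos'])
movel(p+Z*.17,feed=.15)
t=hw(-.117,.025,0)
movel([t[0],t[1],.187],frame=down(HY),feed=.2); s=st()
print(movel([t[0],t[1],.043],feed=.08,stop_force=5)); st()
set_gripper(.62)
st()
movel([t[0],t[1],.20],feed=.15); 
movel([t[0]-.09,t[1],.24],feed=.15); 
im=snapshot('wrist');save(im,'q1',(100,0,260,180),3); np.save('q1.npy',[camera_info('wrist')],allow_pickle=True); save(snapshot('side'),'q1s',(170,150,130,120),5); st(t)
```

```text
side grip 77.59 [ 0.4736 -0.1673  0.017 ] F [-0.7367 -0.0242  0.5581] g 0.543
80.65 [0.504  0.1558 0.187 ] F [ 0.3764  0.223  -2.1979] g 0.546
False
82.6 [0.5043 0.1565 0.0433] F [ 0.7984  0.3039 -2.1179] g 0.545
82.94 [0.5042 0.1565 0.0432] F [ 0.3904  0.2033 -0.0159] g 0.62
[0.504  0.1564 0.    ] 85.05 [0.4145 0.1564 0.2396] F [-0.6246 -0.2226 -0.8144] g 0.616
```

View pics/q1.png

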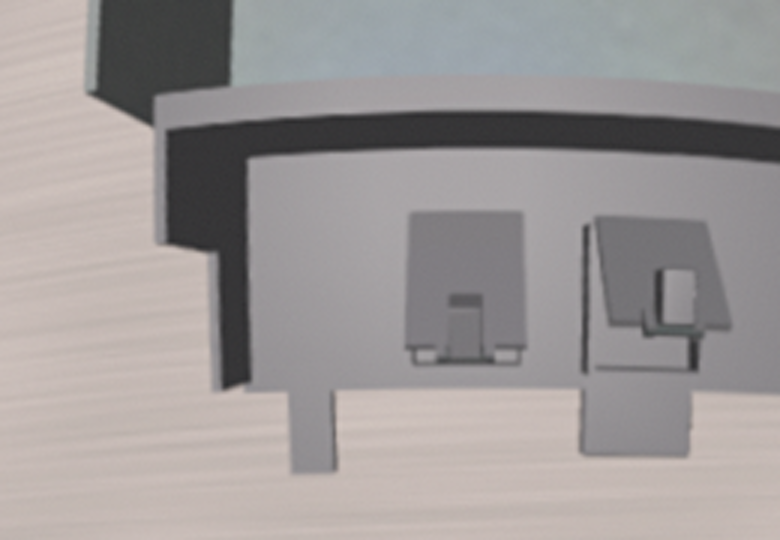

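View pics/q1s.png

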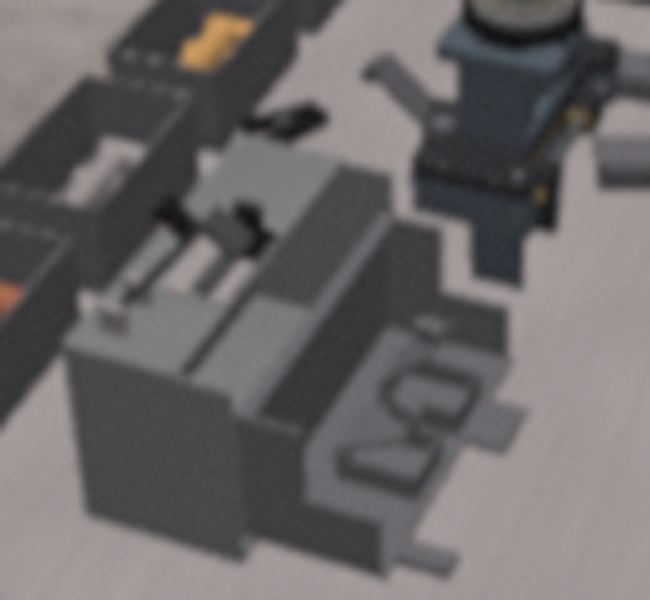

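Both cases are on the tray. I'll raise the second lid to half open.

Run:
```python
from h import *
raise_lid([.504,.1565,HY],.02,.5,1.0)
movel(np.array(get_state()['ee_pos'])+[-.09,0,.04],feed=.2)
save(snapshot('wrist'),'q2',(100,0,260,180),3); save(snapshot('side'),'q2s',(170,150,130,120),5); st()
c0=np.load('cases.npy')
c=look('c3',[k[:2] for k in c0[3:]]); c0[3:]=c; np.save('cases.npy',c0)
```

```text
w 0.13005577031486584
88.91 [0.5097 0.1563 0.1055] F [-0.7482 -0.2318 -0.4918] g 0.448
90.2 [0.4202 0.1562 0.2246] F [ 0.4299 -0.1023  0.2609] g 0.453
[[ 0.4461 -0.2916  0.3143  0.0543]
 [ 0.4919 -0.4316  0.0423  0.0821]]
```

View pics/q2.png

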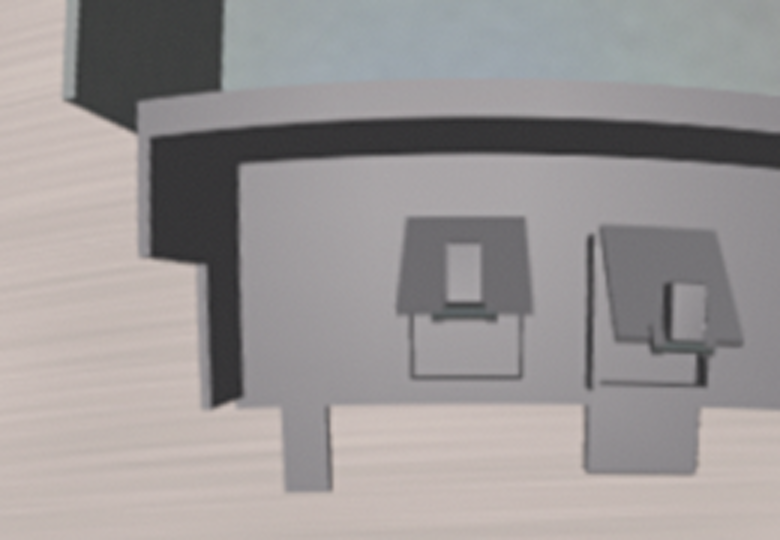

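View pics/c3.png

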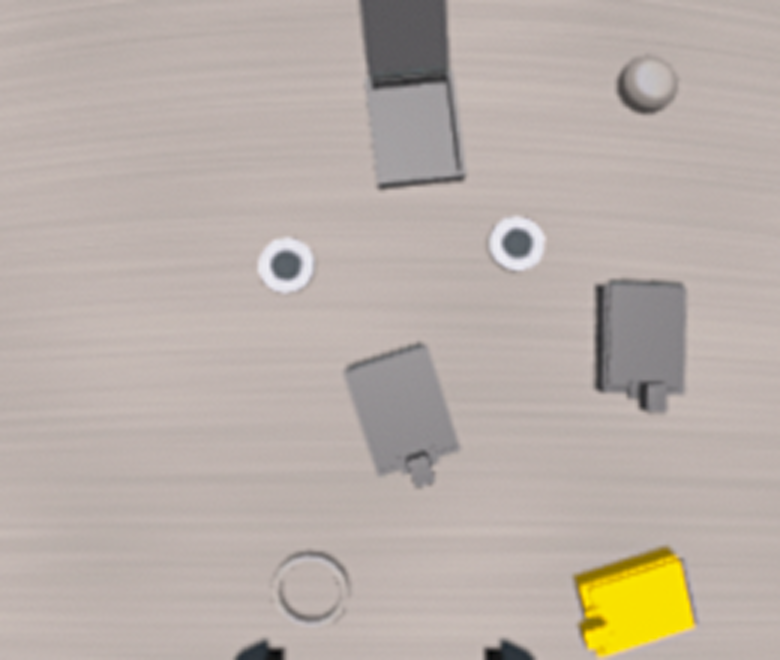

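Both lids on the tray stand about 1 rad open. The other two cases haven't moved: the fit puts them at about (400,410) and (645,340).

Run:
```python
from h import *
c0=np.load('cases.npy')
for i in (3,4):
    k=c0[i]; print('case',i)
    move_to(tcp_at(k,0)+Z*.08,down(k[2]))
    w=trial(k)
    if w is not None and w<.05: 
        if not openfull(k): print('open fail'); break
    else: print('STIFF or fail'); break
save(snapshot('wrist'),'t3',scale=1.5); st()
```

```text
case 3
grip w 0.134
recl w 0.007 t 97.7
grip w 0.13
done 103.01 [ 0.4915 -0.2771  0.141 ] F [ 0.2485 -0.4291 -0.9684] g 0.444
case 4
grip w 0.133
recl w 0.005 t 108.5
grip w 0.137
done 113.78 [ 0.5396 -0.4298  0.1412] F [-0.8336 -0.2894  0.1762] g 0.448
113.83 [ 0.5391 -0.4294  0.1401] F [-0.1806 -0.6255 -0.496 ] g 0.452
```

View pics/t3.png

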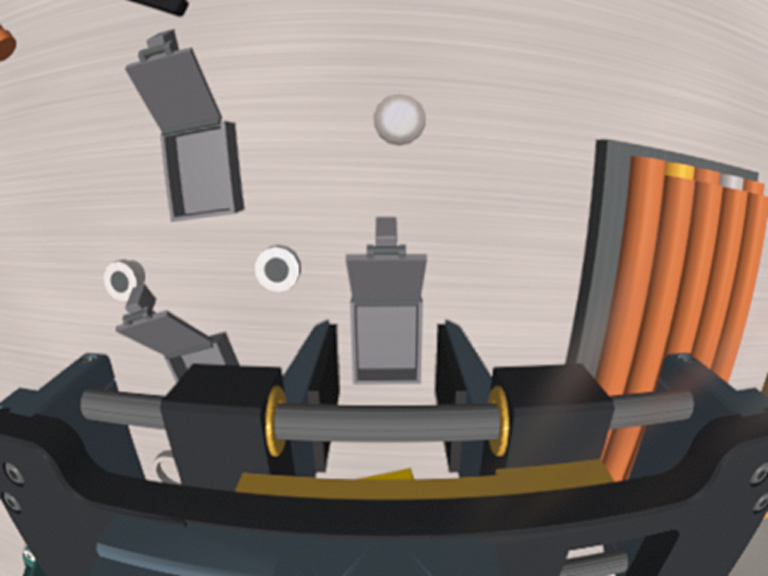

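Both were free, and all three shelf lids look fully back. Final overall check from clear of everything.

Run:
```python
from h import *
movel(np.array(get_state()['ee_pos'])+Z*.15,feed=.2)
move_to([.40,-.28,.36],down()); wait(.5)
save(snapshot('wrist'),'f1',(100,0,300,220),2.6)
move_to([.36,.12,.36],down()); wait(.3)
save(snapshot('wrist'),'f2',(60,0,300,220),2.6)
save(snapshot('side'),'f3',(140,110,220,160),3.6)
save(snapshot('top'),'f4',(160,110,260,170),3); st()
```

```text
118.09 [0.3601 0.1199 0.36  ] F [-1.013   0.9277 -0.0594] g 0.451
```

View pics/f1.png

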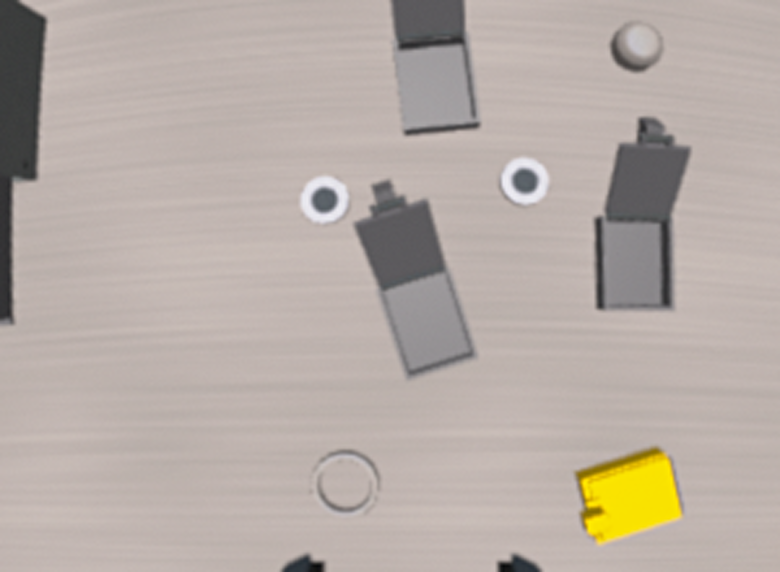

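View pics/f2.png

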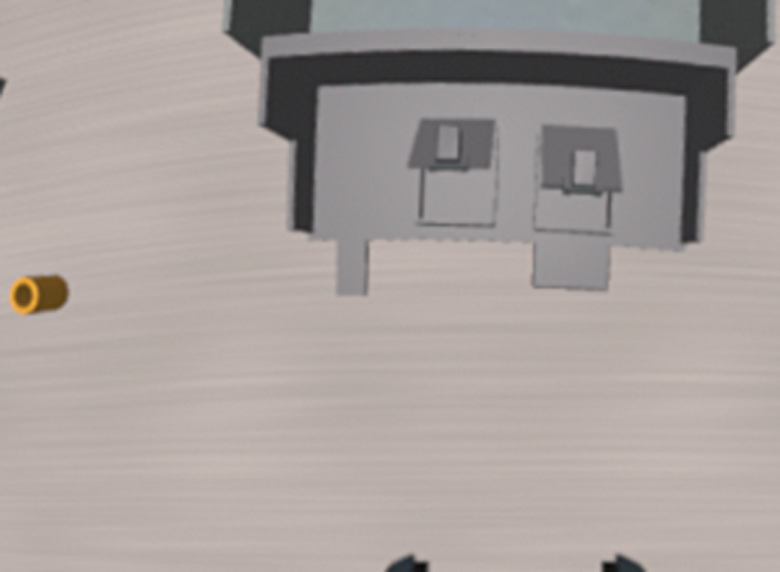

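View pics/f3.png

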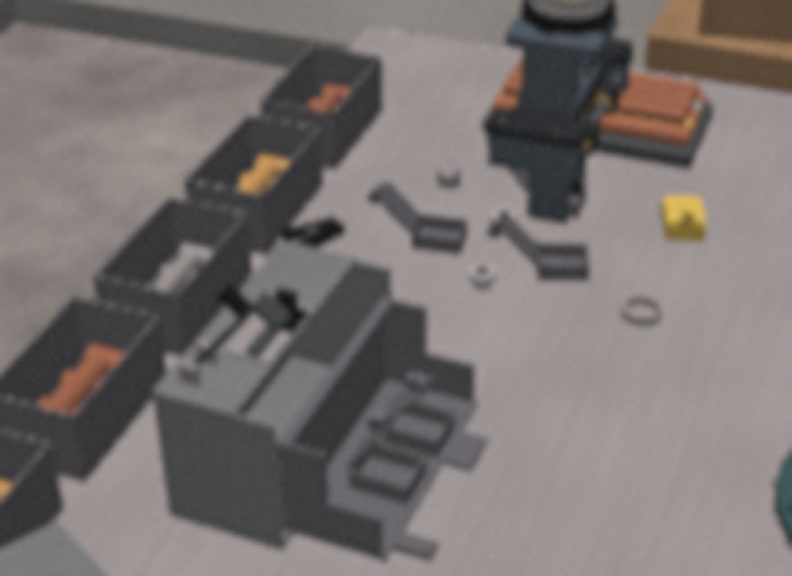

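View pics/f4.png

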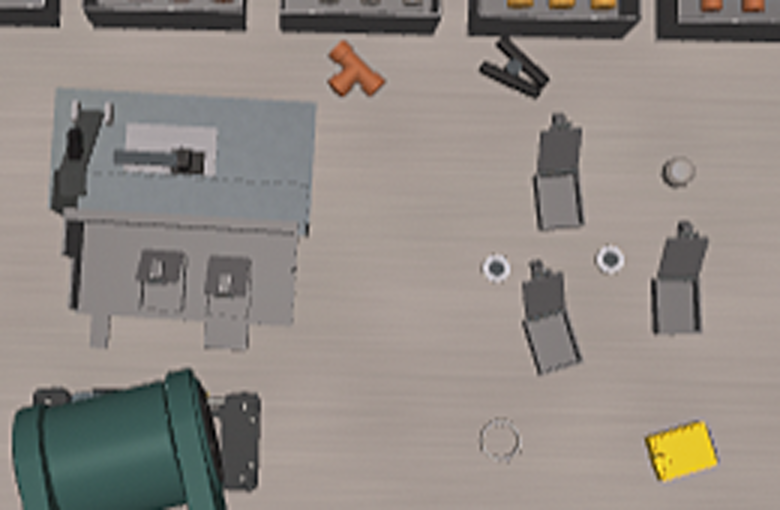

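All the views agree: three shelf cases with lids fully back, two cases on the tray with lids about half open, the bin open and the fittings untouched. I'm handing in.

```bash
python3 -c "
from station import *
finish_job()"
```

```text
the job is handed in; nothing more can be done
```

I handed the job in at about 118 s of the 210 s limit. No verdict comes back, so what follows rests on my own checks.

- **Bin:** I slid the safety tab clear by about 32 mm, lifted the latch to about 0.9 rad, then pulled the bin forward by its tongue. It lies fully open with the tray level.
- **Stiff cases:** Two of the five held their lids when released. Both stand upright on the tray, side by side, with lids at about 1 rad.
- **Free cases:** The other three dropped their lids in the trial. They stand on the shelf with lids fully back.
- **Fittings and yellow look-alike:** I didn't touch any of them. In the last wrist, side and top pictures they look unmoved.

The last pictures from all three cameras agreed with this. The lid angles are read from pictures and arm motion, not measured directly, and I saw no case knocked aside.

Two things did not go cleanly:
- **First placing:** the gripper body pressed the tray's taller side wall with about 18 N (limit 40 N), so that case dropped the last 15 mm or so. It landed upright and its lid stayed part open.
- **Bin opening:** the fingers touched the bin with about 24 N while I was swinging it open. The bin opened fully anyway.

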